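Gauge the depth of a hoop-stand socket

TASK

Take the wooden depth stick out of its holder and push it gently down into the socket of the hoop-stand foot until it is fully home on the bottom of the hole. Then slide the metal collar down the stick until it rests on top of the socket block, so that it marks the depth, and leave the stick standing there. Do not press hard, and leave the other things on the table where they are.

Things in the scene. Friction and masses are not known exactly. Their poses are not given: they have to be found in the camera images.
- gauge_head (a point): Centre of the square wooden head (20 x 20 mm, 30 mm tall) on top of the depth stick; z points up along the stick, x and y are square to the head's sides. The stick is 115 mm long, about 0.1 kg: a round rod of 14 mm diameter with dark rings every 10 mm, then the head, 85 to 115 mm above the tip. It starts upright, standing loosely in the holder.
- gauge_tip (a point): Centre of the stick's flat lower end, 100 mm below the centre of the head. The foot is tapered: 10 mm across at the tip, the full 14 mm from 3 mm up.
- holder: Dark wooden holder, fixed, 90 x 70 mm and 36 mm tall; origin under its centre. The stick stands in its 19 mm hole, 15 mm from the centre towards the holder's -x, tip 26 mm below the top.
- collar_under (a point): Centre of the underside of the aluminium collar, a ring round the rod, 44 mm in diameter, 14 mm tall. It slides along the rod only, held by friction (2.5 N to slide), and starts with its underside 65 to 70 mm above the tip, its top 1 to 6 mm below the head. Its rim stands out 12 mm beyond the head's sides: fingers straddling the head can push it down from above, or grip it.
- collar (a joint): Slide of the collar down the stick in m: 0 with its underside 70 mm above the tip, growing towards the tip.
- foot: Hoop-stand foot, screwed down, does not move: plank 120 x 90 mm, 16 mm thick, with a pale square block 62 x 62 mm in its middle, top 84 mm above the table; origin under its centre. The socket is in the middle of the block's top. The floor of the socket stands no more than 18 N of push.
- socket_mouth (a point): Centre of the mouth of the blind socket, in the block's top face, z up. Straight round hole, 16 mm in diameter, 2 mm chamfer, depth unknown: 38 to 60 mm, to a cork pad that yields about 1 mm per 10 N. 17 to 27 mm down, a sprung steel ball in the wall (foot's +x side) grips the stick: passing it and sliding on takes 2 to 6 N, so the stick does not fall home by its own weight.
- tumbler: Bystander: glass tumbler, 68 mm across, 72 mm tall; origin under its centre.
- spool: Bystander: thread spool, 36 mm across, 44 mm tall; origin under its centre.
- hoop: Bystander: wooden embroidery hoop lying flat, 130 mm across, 14 mm high; origin at its centre on the table.
- thread_cone: Bystander: cone of thread, 68 mm across, 130 mm tall; origin under its centre.
- button_jar: Bystander: lidded glass jar, 72 mm across, 85 mm tall; origin under its centre.
- scissors: Bystander: scissors lying flat, about 160 mm long, 10 mm high; origin near the pivot.
- stapler: Bystander: stapler, 130 mm long, 45 mm high; origin under its centre.
Not all that is in view belongs to the job. Leave any yellow look-alike of the foot alone.

How it is judged:
On the way, in this order (a step that is already met when the one before it is completed fails the run):
1. the stick stands upright on the bottom of the socket (tip within 1.5 mm of socket_floor, the floor of the hole, whose height is not measured) (z of gauge_tip in the frame of socket_floor below 0.0015 m and horizontal distance between gauge_tip and socket_mouth below 0.004 m and angle between gauge_tip's own z axis and vertical below 0.1 rad), for 0.2 s.
2. the collar is down on the socket block (within 2 mm) with the stick still at the bottom (all of step 1 and z of collar_under in the frame of socket_mouth below 0.002 m), for 0.2 s.
At the end, for the whole second after the job is handed in: The stick stands upright (within 0.1 rad) in the socket with its tip on the floor of the hole (within 1.5 mm), the collar's underside is on the top of the socket block (within 2 mm), and all is at rest (all of step 2 and linear speed of gauge below 0.02 m/s); the robot touches nothing.
It fails at once if the cork floor of the hole (on floor_plug) is pressed with more than 18 N (contact force between gauge and floor_plug above 18 N).
It fails at once if all contact forces of stick and collar on the foot, the ball's sideways grip included, pass 40 N (contact force between gauge and foot above 40 N).
It fails at once if a bystander is moved by more than 30 mm (distance of any of tumbler, spool, hoop, thread_cone, button_jar, scissors, stapler from where it was at the start of the episode above 0.03 m).
It also fails if it takes over 51 s, if anything falls off the work surface, if the arm or the gripper's body presses on something with over 40 N, if the wrist force passes 120 N, or if a joint passes its speed limit or range.

ROBOT

A 6-joint arm with a two-finger parallel gripper is mounted at the origin on the work surface. World frame = base frame: x ahead of the robot, y to its left, z up, the work surface at z = 0. Lengths are in m, angles in rad, forces in N, time in s.
With the tool pointing down it reaches from about 0.325 to 0.775 m from the base axis. Payload 9.3 kg.
Tool frame: the origin (TCP) lies where the fingers leave the gripper's body, on its centre line; the fingertips stand 73 mm ahead of it and the grasp point (between the pads) lies 54 mm ahead of it; z points along the fingers, y is the direction in which the jaws open and shut (so a half turn about z gives the same grasp; the last joint's range is limited). The gripper opens to 85 mm and grips with 20 to 120 N. Pads are 22 mm wide; open, the fingers measure 114 mm over their backs; the gripper's body (76 mm by 85 mm) begins 54 mm behind the grasp point. The pads swing forward as they close: fully open they stand 13 mm farther back than shut.
Start: joints at [1.194, 0.259, 0.021, 1.334, 0, 1.418], TCP at [0.122, 0.536, 0.304] pointing down, gripper open.
Joint ranges: [-3.04, 3.04], [-0.91, 1.82], [-1.04, 1.36], [-1.92, 1.95], [-1.52, 1.45], [-3.14, 3.14]. Speed limits (rad/s): [2.22, 2.22, 2.79, 3.14, 3.14, 3.14].

INTERFACE

Orientations are given as a rotation vector (axis times angle).
In Python, from workcell import robot, read_camera, sign_off gives the robot as it stands.
- The arm moves only by the tool play_rows, never from a script. Its argument "plan" is a list of rows, each an object of numbers: "tx", "ty", "tz": the shift along the world's x, y, z in m; "rx", "ry", "rz": the turn, a rotation vector about the world's x, y, z in degrees; "claw": the gripper command: -1 is fully open, 1 is shut, values between are in proportion. In form: [{"tx": .., "ty": .., "tz": .., "rx": .., "ry": .., "rz": .., "claw": ..}, ...]. A call has 1 to 8 rows; each row shifts and turns the pose as measured when the row begins; what a row does not reach is not made up. A row lasts 1/10 s, in which the tool goes at most 50 mm and 8.59 degrees, less where a joint would pass 70% of its speed; a pose out of reach is approached as far as the arm can. A call with a gripper value outside its range is refused whole. The fingers move at their own pace and stop on an object; "squeeze" is the grip in N (left out, the last holds). Time passes only in rows, so rows that do not move let the fingers close. It gives the time, the measured TCP pose, the force and the opening at its end, in the units of the state.
- robot.observe(): the state, without advancing time (a new reading comes with each control period).
- read_camera(name): name is "scene" or "side" or "wrist"; returns a dict with "frame" (384x512x3 uint8, blue, green, red), "z_map" (384x512 float32, m along the optical axis (not along the pixel's ray), 0 where there is no reading), "vertical_fov" (degrees; the focal length in pixels is half the picture's height over the tangent of half this angle, whatever the lens; pixels are square), "cx", "cy" (the principal point, pixels), "k1" (the pictures are not rectified: a ray, as slopes to the right and down, at radius r is drawn at 1 + k1 r^2 times it, then the intrinsics apply), "R" (3x3) and "t" (3): a world point X has camera coordinates R X + t. Camera axes: x right, y down, z forward; pixel columns grow to the right and rows downward; lengths in m; the calibration is good to about 2 mm. A picture is of the moment at which its call begins.
- sign_off(): hands the job in, once; it reports no verdict.
The state is a dict: "clock": time; "qpos": joint angles; "dq": joint speeds; "tau": joint torques, N m; "tool_pos": TCP position; "tcp_rot": TCP orientation; "ft_force": force on the tool from outside, world axes, zero at the start; "ft_torque": the same for the moment, N m; "gripper_width": finger opening in m.
Only numpy, scipy, OpenCV 4.12 (cv2) and the standard library are available. Lean on these libraries where they do the work, as an engineer would, in place of code of your own. Each camera call takes 0.05 s, during which the arm holds its last target.

## Working session

There is one attempt and no reset: what is moved stays moved. The work goes in short steps, Python scripts to look and compute and a tool call to move; the robot and the scene stay as the last step left them, time stands still between calls to the robot, and variables do not carry over. Pictures are saved under pics/ and viewed, and the job is handed in when it is done.

Besides the shell and the picture viewer there is one more tool, called after "Call:" as a command line: name --argument value ..., lists and objects as JSON in quotes. play_rows: Moves the arm, as the interface text tells. Its arguments: {"type":"object","properties":{"plan":{"type":"array","items":{"type":"object","properties":{"tx":{"type":"number"},"ty":{"type":"number"},"tz":{"type":"number"},"rx":{"type":"number"},"ry":{"type":"number"},"rz":{"type":"number"},"claw":{"type":"number"}}}},"squeeze":{"type":"number"}},"required":["plan"]}

```bash
mkdir -p pics; ls
cat > h.py <<'E'
import numpy as np, cv2, pickle, sys
from workcell import robot, read_camera, sign_off
def K(c):
    h=c["frame"].shape[0]; f=h/2/np.tan(np.radians(c["vertical_fov"])/2)
    return np.array([[f,0,c["cx"]],[0,f,c["cy"]],[0,0,1.]]), np.array([c["k1"],0,0,0,0.])
def ray(c,u,v):
    k,d=K(c); p=cv2.undistortPoints(np.array([[[u,v]]],float),k,d)[0,0]
    R=np.array(c["R"]);t=np.array(c["t"]); return -R.T@t, R.T@np.array([p[0],p[1],1.])
def atz(c,u,v,z):
    o,d=ray(c,u,v); return o+d*(z-o[2])/d[2]
def dep(c,u,v):
    o,d=ray(c,u,v); return o+d*c["z_map"][int(round(v)),int(round(u))]
def proj(c,X):
    k,d=K(c); R=np.array(c["R"]);t=np.array(c["t"])
    return cv2.projectPoints(np.array(X,float).reshape(-1,1,3),cv2.Rodrigues(R)[0],t,k,d)[0].reshape(-1,2)
def snap(n,f):
    c=read_camera(n); cv2.imwrite(f"pics/{f}.png",c["frame"]); pickle.dump(c,open(f"pics/{f}.pkl","wb")); return c
def load(f): return pickle.load(open(f"pics/{f}.pkl","rb"))
def crop(f,u0,v0,u1,v1,s,out):
    c=load(f); im=c["frame"][v0:v1,u0:u1]; cv2.imwrite(f"pics/{out}.png",cv2.resize(im,None,fx=s,fy=s,interpolation=cv2.INTER_CUBIC))
E
python3 - <<'E'
from h import *
for n in ["scene","side","wrist"]:
    c=snap(n,n+"0"); print(n,c["vertical_fov"],c["cx"],c["cy"],c["k1"],-np.array(c["R"]).T@np.array(c["t"]))
print(robot.observe())
E
```

```text
pics
scene 56.34787892927164 255.44765104766483 189.69402675942902 -0.10509218545293299 [ 1.15320438 -0.48087379  1.02573497]
side 43.85618781964888 252.7795592623488 183.52308884082154 -0.20243522994758428 [ 0.16932684 -0.97565845  0.87495242]
wrist 69.74645482035879 253.50571721177926 187.74487590331512 -0.054741247367510695 [0.04549498 0.5540155  0.37232629]
{'clock': 0.15, 'qpos': array([1.19442348e+00, 2.59057119e-01, 2.09044221e-02, 1.33369052e+00,
       1.56241806e-05, 1.41816340e+00]), 'dq': array([ 4.89937563e-04, -3.61213398e-03,  2.21413982e-03, -1.03847285e-03,
       -1.03523944e-03, -6.75615995e-06]), 'tau': array([ 3.34534983e-03, -5.55969107e+01,  3.44662499e+01,  1.13706384e-02,
       -2.20300331e-04,  2.00410244e-05]), 'tool_pos': array([0.12199606, 0.53614606, 0.30339566]), 'tcp_rot': array([-3.50684975e-01, -3.12166745e+00,  1.58070487e-03]), 'ft_force': array([-0.71357662,  0.33065812,  0.0424787 ]), 'ft_torque': array([ 0.03058494,  0.06062559, -0.06149288]), 'gripper_width': 0.0855760332789786}
```

View pics/scene0.png

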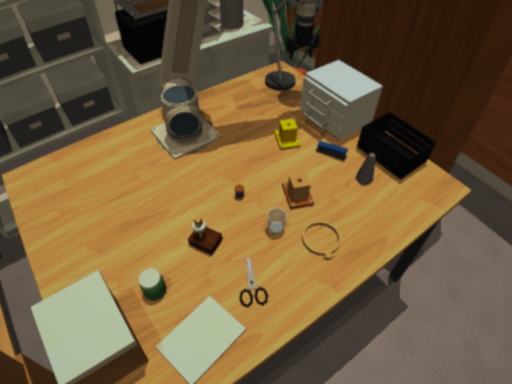

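View pics/side0.png

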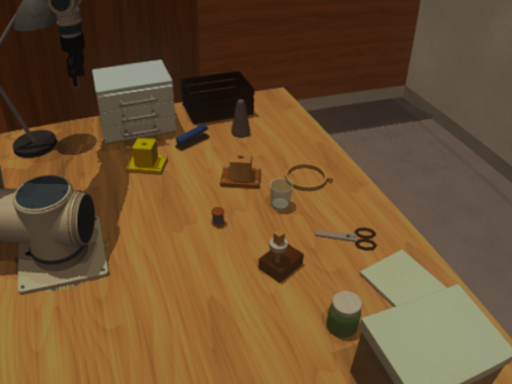

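View pics/wrist0.png

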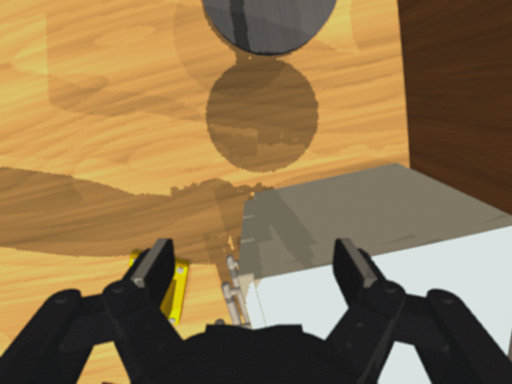

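The scene view shows the stick in its holder near (200,235), the foot near (298,190) and the yellow decoy at (288,132). The side view shows the holder at (281,260), the foot at (241,172) and the tumbler at (281,193). I'll enlarge these.

Run:
```python
from h import *
crop("scene0",170,200,250,260,8,"s_h"); crop("scene0",265,160,345,220,8,"s_f")
crop("side0",245,220,325,280,8,"d_h"); crop("side0",205,140,285,200,8,"d_f")
a=[cv2.imread(f"pics/{n}.png") for n in ["s_h","d_h","s_f","d_f"]]
for n in ["s_h","d_h","s_f","d_f"]:
    im=cv2.imread(f"pics/{n}.png"); print(im.shape)
sc,sd=load("scene0"),load("side0")
for c,u,v in [(sc,199,222),(sc,298,182),(sd,278,236),(sd,240,158),(sd,281,262),(sc,205,238),(sc,298,202)]: print(u,v,dep(c,u,v))
```

```text
(480, 640, 3)
(480, 640, 3)
(480, 640, 3)
(480, 640, 3)
199 222 [ 0.52859312 -0.22754938  0.11688181]
298 182 [0.56297175 0.1543371  0.08432671]
278 236 [ 0.51188056 -0.23877313  0.12512482]
240 158 [0.55926785 0.17355597 0.07193754]
281 262 [ 0.5258475  -0.2362845   0.03197185]
205 238 [ 0.53960337 -0.22197235  0.0349949 ]
298 202 [0.5932324  0.13713313 0.01419727]
```

View pics/s_h.png

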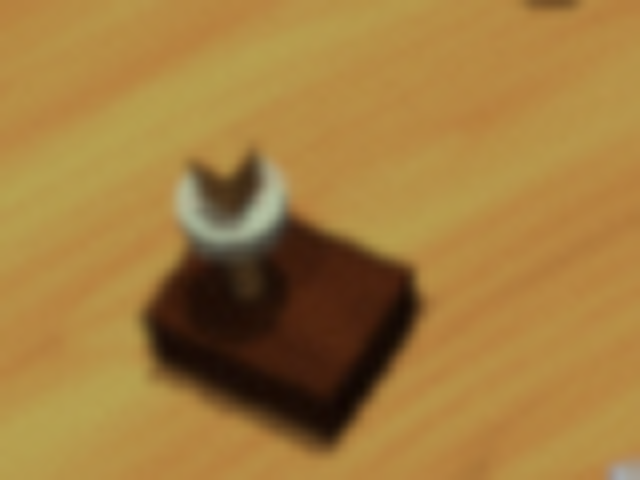

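View pics/d_h.png

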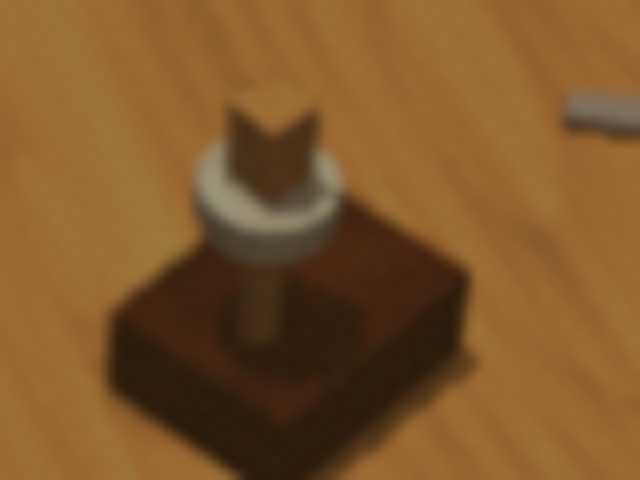

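View pics/s_f.png

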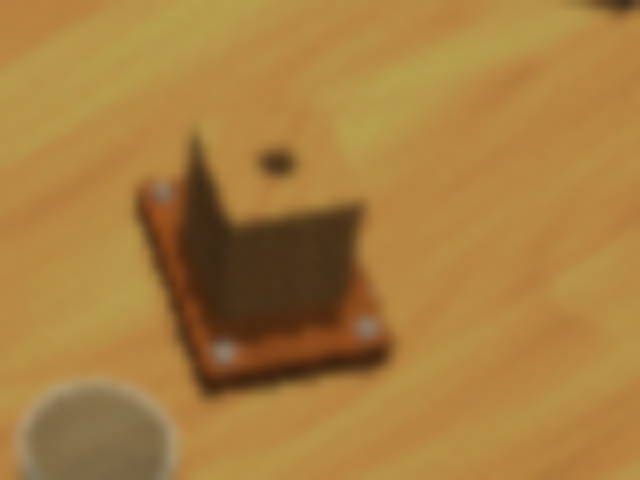

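View pics/d_f.png

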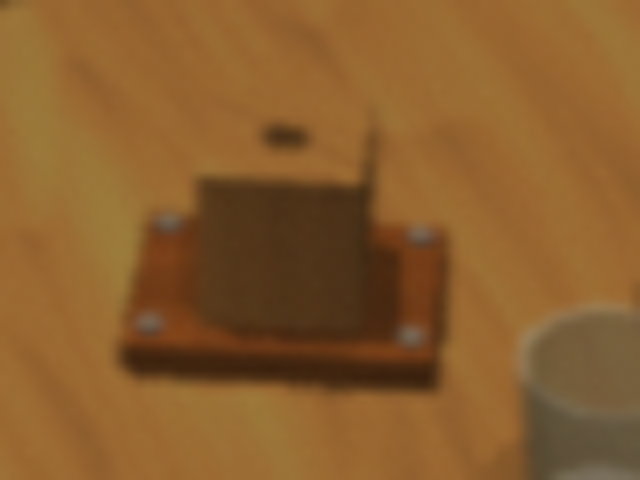

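Run:
```python
from h import *
sc,sd=load("scene0"),load("side0")
def P(c,u0,v0,x,y,z): return atz(c,u0+(x+.5)/8-.5,v0+(y+.5)/8-.5,z).round(4)
print("mouth",P(sc,265,160,277,161,.084),P(sd,205,140,285,136,.084))
print("head top side",[P(sd,245,220,x,y,.125) for x,y in [(275,108),(230,110),(275,132),(320,110),(275,84)]])
print("collar top", P(sc,170,200,231,203,.092),P(sd,245,220,270,188,.092))
print("holder scene",[P(sc,170,200,x,y,.036) for x,y in [(148,318),(413,270),(325,400),(290,212)]])
print("holder side",[P(sd,245,220,x,y,.036) for x,y in [(112,320),(467,278),(277,425),(345,195)]])
print("block sc",[P(sc,265,160,x,y,.084) for x,y in [(195,125),(232,225),(362,205)]])
print("block sd",[P(sd,205,140,x,y,.084) for x,y in [(200,180),(365,185),(375,110)]])
print("plank sc",[P(sc,265,160,x,y,.016) for x,y in [(140,190),(205,380),(390,340)]])
print("plank sd",[P(sd,205,140,x,y,.016) for x,y in [(150,215),(122,352),(438,372),(445,230)]])
```

```text
mouth [0.5568 0.1653 0.084 ] [0.5565 0.1636 0.084 ]
head top side [array([ 0.5178, -0.2301,  0.125 ]), array([ 0.5051, -0.2266,  0.125 ]), array([ 0.5139, -0.2396,  0.125 ]), array([ 0.5299, -0.2352,  0.125 ]), array([ 0.5218, -0.2205,  0.125 ])]
collar top [ 0.5203 -0.228   0.092 ] [ 0.5184 -0.2293  0.092 ]
holder scene [array([ 0.512 , -0.2699,  0.036 ]), array([ 0.556 , -0.1692,  0.036 ]), array([ 0.5877, -0.2318,  0.036 ]), array([ 0.501 , -0.1951,  0.036 ])]
holder side [array([ 0.4755, -0.214 ,  0.036 ]), array([ 0.5858, -0.2336,  0.036 ]), array([ 0.5065, -0.271 ,  0.036 ]), array([ 0.5646, -0.1867,  0.036 ])]
block sc [array([0.5183, 0.1499, 0.084 ]), array([0.5739, 0.1243, 0.084 ]), array([0.5989, 0.1784, 0.084 ])]
block sd [array([0.5171, 0.1455, 0.084 ]), array([0.5739, 0.1229, 0.084 ]), array([0.5947, 0.1697, 0.084 ])]
plank sc [array([0.4895, 0.147 , 0.016 ]), array([0.5953, 0.098 , 0.016 ]), array([0.6275, 0.1809, 0.016 ])]
plank sd [array([0.5206, 0.2246, 0.016 ]), array([0.4837, 0.1407, 0.016 ]), array([0.5924, 0.0905, 0.016 ]), array([0.628 , 0.1773, 0.016 ])]
```

Run:
```python
from h import *
sc,sd=load("scene0"),load("side0")
for n,c,u,v in [("drawers",sc,345,80),("drw",sc,310,78),("drw",sc,377,92),("lamp base",sc,280,80),("lampneck",sc,276,40),("basket",sc,395,130),("cone tip",sd,240,102),("drawer sd",sd,130,72),("lamp sd",sd,30,12),("gripper",sd,73,70),("yellow",sd,145,145),("tumbler",sd,282,184),("spool",sd,218,210),("lamp sc",sc,300,20)]: print(n,dep(c,u,v).round(3))
```

```text
drawers [0.311 0.626 0.2  ]
drw [0.209 0.519 0.195]
drw [0.428 0.709 0.174]
lamp base [-0.063  0.588  0.022]
lampneck [-0.135  0.608  0.204]
basket [ 0.412  1.022 -0.195]
cone tip [0.645 0.428 0.126]
drawer sd [0.304 0.652 0.198]
lamp sd [0.005 0.584 0.483]
gripper [0.093 1.016 0.096]
yellow [0.294 0.326 0.082]
tumbler [0.639 0.031 0.054]
spool [ 0.169 -0.976  0.875]
lamp sc [0.131 0.502 0.425]
```

Call:
play_rows --plan '[{"tx":0.034,"ty":-0.03,"rz":-6,"claw":-1},{"tx":0.034,"ty":-0.03,"rz":-6,"claw":-1},{"tx":0.034,"ty":-0.03,"rz":-6,"claw":-1},{"tx":0.034,"ty":-0.03,"rz":-6,"claw":-1},{"tx":0.034,"ty":-0.03,"rz":-6,"claw":-1},{"tx":0.034,"ty":-0.03,"rz":-6,"claw":-1},{"tx":0.03,"ty":-0.035,"rz":-6,"claw":-1},{"tx":0.03,"ty":-0.035,"rz":-6,"claw":-1}]'

```text
$.plan[0]: bad value
```

Call:
play_rows --plan '[{"tx":0.034,"ty":-0.03,"tz":0.0,"rx":0.0,"ry":0.0,"rz":-6.0,"claw":-1.0},{"tx":0.034,"ty":-0.03,"tz":0.0,"rx":0.0,"ry":0.0,"rz":-6.0,"claw":-1.0},{"tx":0.034,"ty":-0.03,"tz":0.0,"rx":0.0,"ry":0.0,"rz":-6.0,"claw":-1.0},{"tx":0.034,"ty":-0.03,"tz":0.0,"rx":0.0,"ry":0.0,"rz":-6.0,"claw":-1.0},{"tx":0.034,"ty":-0.03,"tz":0.0,"rx":0.0,"ry":0.0,"rz":-6.0,"claw":-1.0},{"tx":0.034,"ty":-0.03,"tz":0.0,"rx":0.0,"ry":0.0,"rz":-6.0,"claw":-1.0},{"tx":0.03,"ty":-0.035,"tz":0.0,"rx":0.0,"ry":0.0,"rz":-6.0,"claw":-1.0},{"tx":0.03,"ty":-0.035,"tz":0.0,"rx":0.0,"ry":0.0,"rz":-6.0,"claw":-1.0}]'

```text
clock: 0.95
tool_pos: [0.3896, 0.2794, 0.3011]
tcp_rot: [-1.616, -2.691, 0.003]
ft_force: [1.5, 0.3, 0.6]
gripper_width: 0.0856
```

Call:
play_rows --plan '[{"tx":0.013,"ty":-0.046,"tz":0.0,"rx":0.0,"ry":0.0,"rz":0.0,"claw":-1.0},{"tx":0.013,"ty":-0.046,"tz":0.0,"rx":0.0,"ry":0.0,"rz":0.0,"claw":-1.0},{"tx":0.013,"ty":-0.046,"tz":0.0,"rx":0.0,"ry":0.0,"rz":0.0,"claw":-1.0},{"tx":0.013,"ty":-0.046,"tz":0.0,"rx":0.0,"ry":0.0,"rz":0.0,"claw":-1.0},{"tx":0.013,"ty":-0.046,"tz":0.0,"rx":0.0,"ry":0.0,"rz":0.0,"claw":-1.0},{"tx":0.013,"ty":-0.046,"tz":0.0,"rx":0.0,"ry":0.0,"rz":0.0,"claw":-1.0},{"tx":0.013,"ty":-0.046,"tz":0.0,"rx":0.0,"ry":0.0,"rz":0.0,"claw":-1.0},{"tx":0.013,"ty":-0.046,"tz":0.0,"rx":0.0,"ry":0.0,"rz":0.0,"claw":-1.0}]'

```text
clock: 1.75
tool_pos: [0.4966, -0.104, 0.2999]
tcp_rot: [-1.622, -2.687, 0.003]
ft_force: [1.6, 0.6, 0.1]
gripper_width: 0.0854
```

Run:
```python
from h import *
c=snap("wrist","w1"); print(-np.array(c["R"]).T@np.array(c["t"]), np.array(c["R"])[2]); print(robot.observe()["tool_pos"])
print(proj(c,[[.5185,-.229,.125],[.5185,-.229,.01]]))
```

```text
[ 0.46033528 -0.03407275  0.36901806] [ 0.13915107 -0.27174156 -0.95225706]
[ 0.49858829 -0.10999342  0.29917281]
[[217.71572933 295.17055267]
 [227.55611021 242.56928712]]
```

View pics/w1.png

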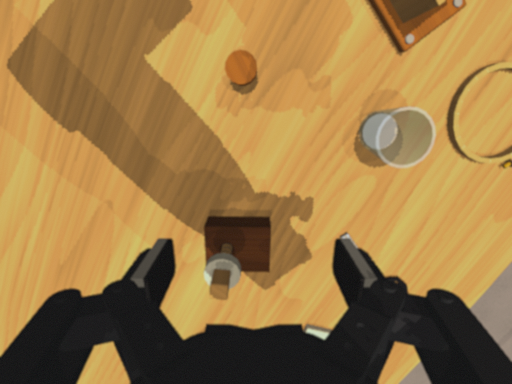

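Call:
play_rows --plan '[{"tx":-0.007,"ty":-0.026,"tz":-0.015,"rx":0.0,"ry":0.0,"rz":0.0,"claw":-1.0},{"tx":-0.006,"ty":-0.024,"tz":-0.015,"rx":0.0,"ry":0.0,"rz":0.0,"claw":-1.0},{"tx":0.0,"ty":0.0,"tz":0.0,"rx":0.0,"ry":0.0,"rz":0.0,"claw":-1.0},{"tx":0.0,"ty":0.0,"tz":0.0,"rx":0.0,"ry":0.0,"rz":0.0,"claw":-1.0}]'

```text
clock: 2.2
tool_pos: [0.4854, -0.1655, 0.2669]
tcp_rot: [-1.635, -2.678, 0.006]
ft_force: [0.6, 1.4, 0.4]
gripper_width: 0.0854
```

Run:
```python
from h import *
c=snap("wrist","w2"); print(robot.observe()["tool_pos"],robot.observe()["tcp_rot"])
p=proj(c,[[.5185,-.229,.125],[.5185,-.229,.01]]);print(p)
u,v=p.mean(0).astype(int); print(u,v)
u=max(u,60);crop("w2",u-60,v-55,u+60,v+45,6,"w2c"); print(u-60,v-55)
```

```text
[ 0.4854322  -0.16525374  0.26692791] [-1.63444122 -2.67906906  0.00666592]
[[254.58487071 274.97460504]
 [254.75957175 221.26371219]]
254 248
194 193
```

View pics/w2c.png

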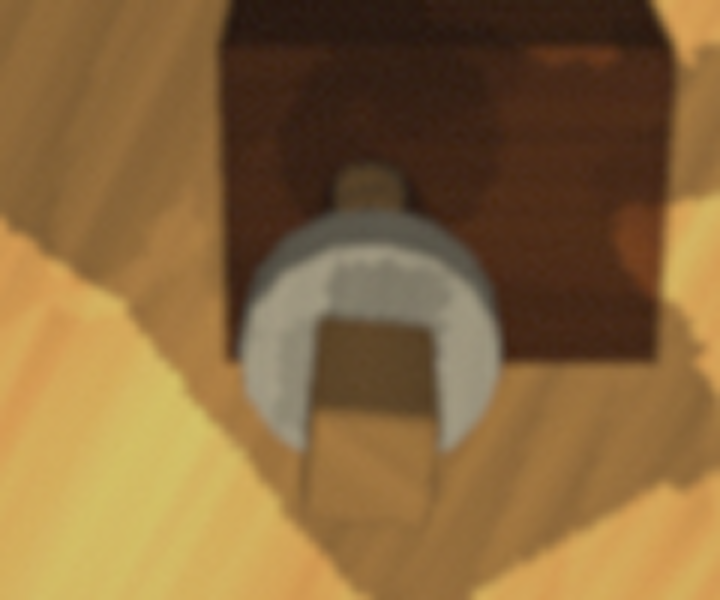

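Run:
```python
from h import *
c=load("w2")
def P(x,y,z): return atz(c,194+(x+.5)/6-.5,193+(y+.5)/6-.5,z)
q=np.array([P(x,y,.125) for x,y in [(313,407),(437,417),(428,522),(303,515)]])
print(q.round(4),q.mean(0)); e=np.roll(q,-1,0)-q; print(np.linalg.norm(e,axis=1),np.degrees(np.arctan2(e[:,1],e[:,0])))
l=[P(x,y,.092) for x,y in [(243,355),(502,355)]]; print(l,np.mean(l,0))
h=np.array([P(x,y,.036) for x,y in [(222,45),(672,45),(657,360),(230,360)]]); print(h.round(4)); e=np.roll(h,-1,0)-h; print(np.linalg.norm(e,axis=1),np.degrees(np.arctan2(e[:,1],e[:,0])))
print(dep(c,255,268))
```

```text
[[ 0.5046 -0.2191  0.125 ]
 [ 0.5216 -0.2122  0.125 ]
 [ 0.5291 -0.2291  0.125 ]
 [ 0.5118 -0.2367  0.125 ]] [ 0.51676629 -0.22426333  0.125     ]
[0.0183422  0.01846709 0.01892465 0.01897271] [  22.06806177  -66.10547237 -156.37255032  112.10776886]
[array([ 0.49817984, -0.23488782,  0.092     ]), array([ 0.53684529, -0.21484817,  0.092     ])] [ 0.51751257 -0.224868    0.092     ]
[[ 0.4757 -0.2073  0.036 ]
 [ 0.5531 -0.1673  0.036 ]
 [ 0.586  -0.2287  0.036 ]
 [ 0.5074 -0.2693  0.036 ]]
[0.08712049 0.0695784  0.08842812 0.06957862] [  27.32032514  -61.87181334 -152.67554633  117.05136547]
[ 0.51548131 -0.22234155  0.12491105]
```

Call:
play_rows --plan '[{"tx":0.016,"ty":-0.03,"tz":0.0,"rx":0.0,"ry":0.0,"rz":-4.0,"claw":-1.0},{"tx":0.016,"ty":-0.03,"tz":0.0,"rx":0.0,"ry":0.0,"rz":0.0,"claw":-1.0},{"tx":0.0,"ty":0.0,"tz":-0.02,"rx":0.0,"ry":0.0,"rz":0.0,"claw":-1.0},{"tx":0.0,"ty":0.0,"tz":-0.02,"rx":0.0,"ry":0.0,"rz":0.0,"claw":-1.0},{"tx":0.0,"ty":0.0,"tz":-0.02,"rx":0.0,"ry":0.0,"rz":0.0,"claw":-1.0},{"tx":0.0,"ty":0.0,"tz":0.0,"rx":0.0,"ry":0.0,"rz":0.0,"claw":-1.0},{"tx":0.0,"ty":0.0,"tz":0.0,"rx":0.0,"ry":0.0,"rz":0.0,"claw":-1.0}]'

```text
clock: 2.95
tool_pos: [0.5221, -0.2202, 0.2108]
tcp_rot: [1.718, 2.626, -0.004]
ft_force: [-0.1, -0.3, 0.6]
gripper_width: 0.0853
```

Run:
```python
from h import *
c=snap("wrist","w3"); o=robot.observe(); print(o["tool_pos"],o["tcp_rot"],cv2.Rodrigues(o["tcp_rot"])[0].round(4))
crop("w3",156,184,356,384,3,"w3c"); d=snap("side","d3"); crop("d3",230,180,330,280,6,"d3c")
```

```text
[ 0.52208324 -0.22014793  0.2107697 ] [ 1.7176813   2.62580407 -0.00396606] [[-0.4006  0.9162  0.0019]
 [ 0.9162  0.4006 -0.0042]
 [-0.0046  0.     -1.    ]]
```

View pics/w3c.png

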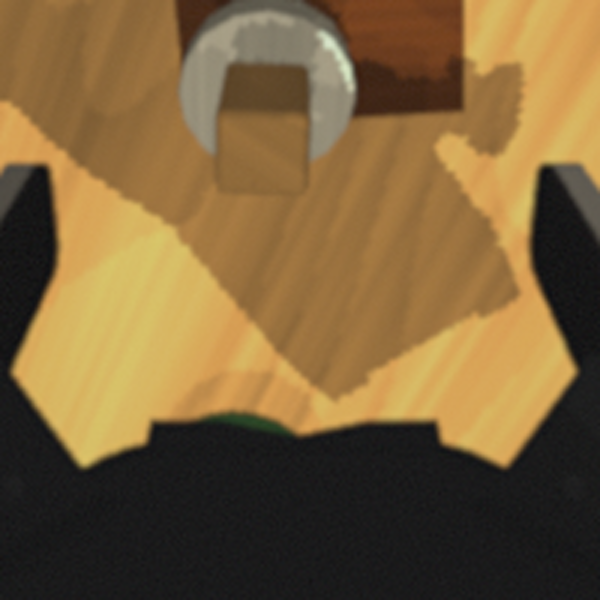

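View pics/d3c.png

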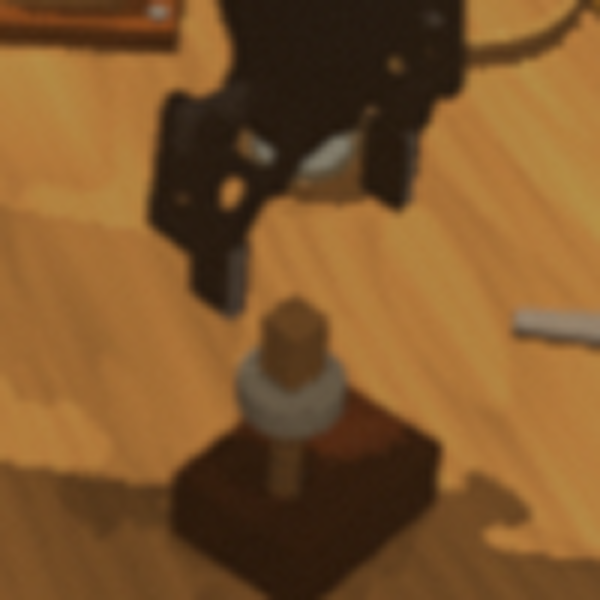

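Run:
```python
from h import *
c=load("w3"); d=load("d3")
q=np.array([atz(c,156+(x+.5)/3-.5,184+(y+.5)/3-.5,.125) for x,y in [(219,113),(310,113),(309,192),(215,191)]])
print(q.round(4),q.mean(0)); e=np.roll(q,-1,0)-q; print(np.linalg.norm(e,axis=1),np.degrees(np.arctan2(e[:,1],e[:,0])))
q=np.array([atz(d,230+(x+.5)/6-.5,180+(y+.5)/6-.5,.125) for x,y in [(263,320),(295,297),(328,323),(296,340)]])
print(q.round(4),q.mean(0))
q=np.array([atz(c,156+(x+.5)/3-.5,184+(y+.5)/3-.5,.092) for x,y in [(181,85),(356,85),(268,10)]]);print(q,q[:2].mean(0))
```

```text
[[ 0.5056 -0.2199  0.125 ]
 [ 0.5227 -0.2124  0.125 ]
 [ 0.53   -0.2293  0.125 ]
 [ 0.5116 -0.2371  0.125 ]] [ 0.51744652 -0.22467847  0.125     ]
[0.01865333 0.01841976 0.01995207 0.01824315] [  23.68606735  -66.63953898 -156.97519158  109.27820642]
[[ 0.5059 -0.2254  0.125 ]
 [ 0.5227 -0.2171  0.125 ]
 [ 0.529  -0.2353  0.125 ]
 [ 0.5136 -0.2401  0.125 ]] [ 0.51779922 -0.22948373  0.125     ]
[[ 0.49737127 -0.23212599  0.092     ]
 [ 0.53679126 -0.21484339  0.092     ]
 [ 0.5093761  -0.20568937  0.092     ]] [ 0.51708126 -0.22348469  0.092     ]
```

Call:
play_rows --plan '[{"tx":-0.0045,"ty":-0.0065,"tz":0.0,"rx":0.0,"ry":0.0,"rz":0.0,"claw":-1.0},{"tx":0.0,"ty":0.0,"tz":-0.015,"rx":0.0,"ry":0.0,"rz":0.0,"claw":-1.0},{"tx":0.0,"ty":0.0,"tz":-0.015,"rx":0.0,"ry":0.0,"rz":0.0,"claw":-1.0},{"tx":0.0,"ty":0.0,"tz":-0.006,"rx":0.0,"ry":0.0,"rz":0.0,"claw":-1.0},{"tx":0.0,"ty":0.0,"tz":0.0,"rx":0.0,"ry":0.0,"rz":0.0,"claw":-1.0},{"tx":0.0,"ty":0.0,"tz":0.0,"rx":0.0,"ry":0.0,"rz":0.0,"claw":-1.0}]'

```text
clock: 3.65
tool_pos: [0.5182, -0.229, 0.1799]
tcp_rot: [1.712, 2.618, -0.004]
ft_force: [-0.9, 0.2, 0.9]
gripper_width: 0.0856
```

Run:
```python
from h import *
c=snap("wrist","w4"); o=robot.observe(); print(o["tool_pos"],o["ft_force"])
crop("w4",156,184,356,384,3,"w4c"); d=snap("side","d4"); crop("d4",230,180,330,280,6,"d4c")
```

```text
[ 0.51826537 -0.22907643  0.17994461] [-0.35318402 -0.4014459  -0.53681268]
```

View pics/w4c.png

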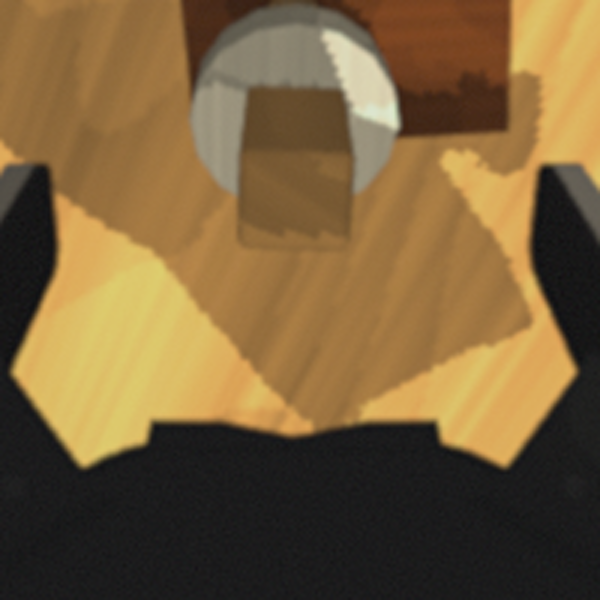

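View pics/d4c.png

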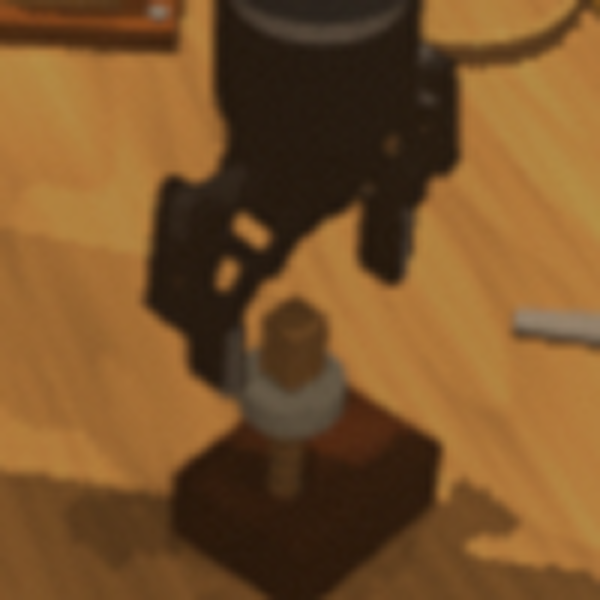

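Run:
```python
from h import *
c=load("w4"); o=robot.observe()
q=np.array([atz(c,156+(x+.5)/3-.5,184+(y+.5)/3-.5,.125) for x,y in [(241,150),(352,150),(350,247),(238,247)]])
R=cv2.Rodrigues(o["tcp_rot"])[0]
print(q.mean(0), R.T@(q.mean(0)-o["tool_pos"]), R.T@(np.array([.5178,-.2295,.125])-o["tool_pos"]))
q=np.array([atz(c,156+(x+.5)/3-.5,184+(y+.5)/3-.5,.092) for x,y in [(190,110),(400,110)]]);print(q,q[:2].mean(0))
```

```text
[ 0.51700675 -0.2244003   0.125     ] [0.00545038 0.00039478 0.05483268] [ 0.00046099 -0.00092386  0.05489101]
[[ 0.4967231  -0.23196864  0.092     ]
 [ 0.53668059 -0.2145579   0.092     ]] [ 0.51670185 -0.22326327  0.092     ]
```

Call:
play_rows --plan '[{"tx":-0.001,"ty":0.0025,"tz":-0.006,"rx":0.0,"ry":0.0,"rz":0.0,"claw":-1.0},{"tx":0.0,"ty":0.0,"tz":-0.005,"rx":0.0,"ry":0.0,"rz":0.0,"claw":-1.0},{"tx":0.0,"ty":0.0,"tz":0.0,"rx":0.0,"ry":0.0,"rz":0.0,"claw":-1.0}]'

```text
clock: 4.05
tool_pos: [0.5175, -0.2264, 0.169]
tcp_rot: [1.711, 2.617, -0.004]
ft_force: [0.1, -0.6, -0.8]
gripper_width: 0.0855
```

Call:
play_rows --plan '[{"tx":0.0,"ty":0.0,"tz":0.001,"rx":0.0,"ry":0.0,"rz":0.0,"claw":1.0},{"tx":0.0,"ty":0.0,"tz":0.0,"rx":0.0,"ry":0.0,"rz":0.0,"claw":1.0},{"tx":0.0,"ty":0.0,"tz":0.0,"rx":0.0,"ry":0.0,"rz":0.0,"claw":1.0},{"tx":0.0,"ty":0.0,"tz":0.0,"rx":0.0,"ry":0.0,"rz":0.0,"claw":1.0},{"tx":0.0,"ty":0.0,"tz":0.0,"rx":0.0,"ry":0.0,"rz":0.0,"claw":1.0},{"tx":0.0,"ty":0.0,"tz":0.0,"rx":0.0,"ry":0.0,"rz":0.0,"claw":1.0},{"tx":0.0,"ty":0.0,"tz":0.0,"rx":0.0,"ry":0.0,"rz":0.0,"claw":1.0},{"tx":0.0,"ty":0.0,"tz":0.0,"rx":0.0,"ry":0.0,"rz":0.0,"claw":1.0}]' --squeeze 40

```text
clock: 4.85
tool_pos: [0.5175, -0.2264, 0.1702]
tcp_rot: [1.711, 2.617, -0.005]
ft_force: [-0.4, -0.9, 1.2]
gripper_width: 0.0193
```

Run:
```python
from h import *
c=snap("wrist","w5"); o=robot.observe(); print(o["tool_pos"],o["ft_force"],o["ft_torque"],o["gripper_width"])
crop("w5",156,184,356,384,3,"w5c"); d=snap("side","d5"); crop("d5",230,180,330,280,6,"d5c")
```

```text
[ 0.5175062  -0.22637619  0.17023205] [-0.35184736  0.60966    -0.14920053] [ 0.02574284  0.05108646 -0.03722733] 0.01944469625201618
```

View pics/w5c.png

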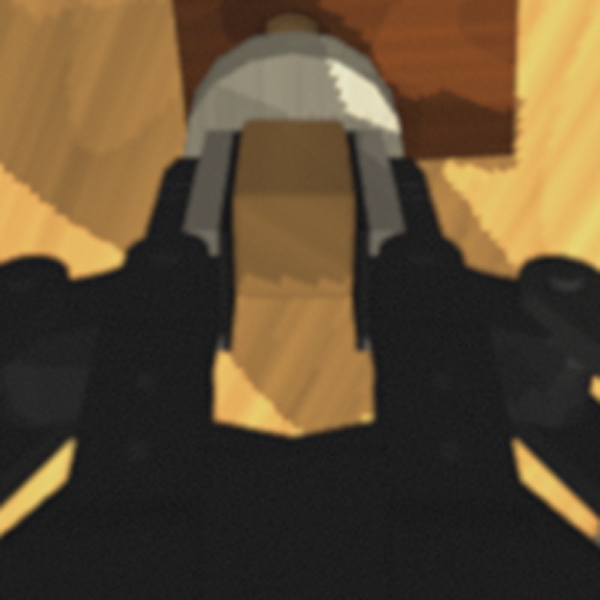

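View pics/d5c.png

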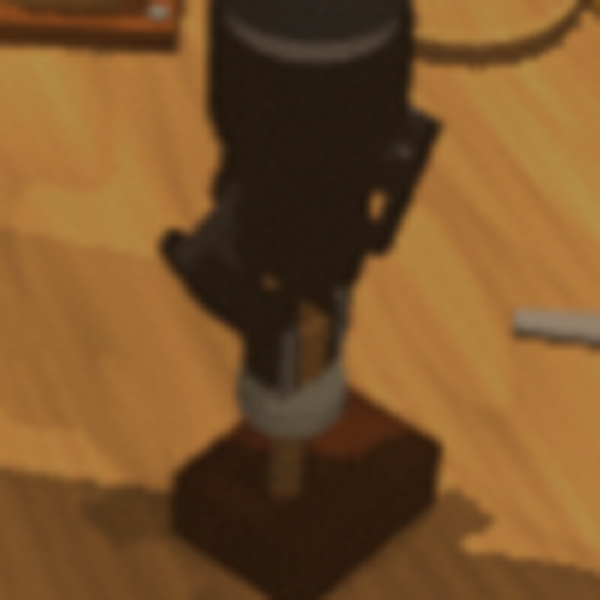

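Call:
play_rows --plan '[{"tx":0.0,"ty":0.0,"tz":0.015,"rx":0.0,"ry":0.0,"rz":0.0,"claw":1.0},{"tx":0.0,"ty":0.0,"tz":0.025,"rx":0.0,"ry":0.0,"rz":0.0,"claw":1.0},{"tx":0.0,"ty":0.0,"tz":0.03,"rx":0.0,"ry":0.0,"rz":0.0,"claw":1.0},{"tx":0.0,"ty":0.0,"tz":0.03,"rx":0.0,"ry":0.0,"rz":0.0,"claw":1.0},{"tx":0.0,"ty":0.0,"tz":0.015,"rx":0.0,"ry":0.0,"rz":0.0,"claw":1.0}]'

```text
clock: 5.45
tool_pos: [0.5158, -0.2253, 0.2856]
tcp_rot: [1.715, 2.623, -0.005]
ft_force: [-0.1, -0.8, -1.3]
gripper_width: 0.0191
```

Run:
```python
from h import *
d=snap("side","d6"); cv2.imwrite("pics/d6c.png",cv2.resize(d["frame"][130:290,200:360],None,fx=3.7,fy=3.7,interpolation=cv2.INTER_CUBIC)); o=robot.observe(); print(o["tool_pos"],o["ft_force"],o["gripper_width"])
```

```text
[ 0.51614567 -0.22554037  0.2873296 ] [-0.13645436 -0.22485682  0.7006532 ] 0.0187725327695776
```

View pics/d6c.png

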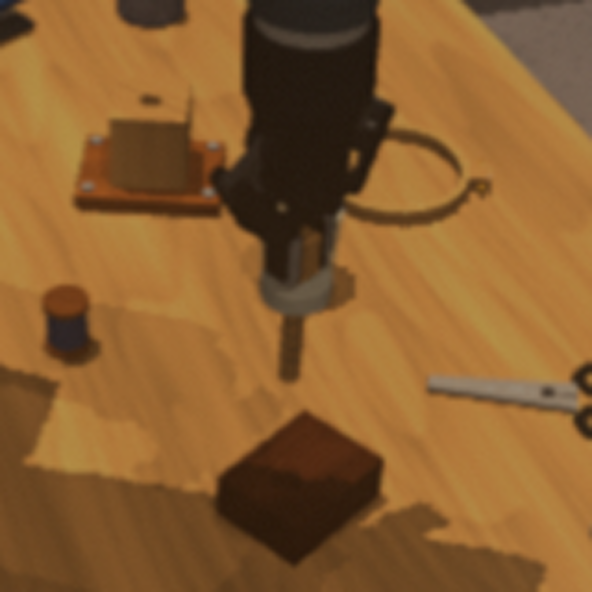

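Call:
play_rows --plan '[{"tx":0.005,"ty":0.03,"tz":0.0,"rx":0.0,"ry":0.0,"rz":0.0,"claw":1.0},{"tx":0.005,"ty":0.045,"tz":0.0,"rx":0.0,"ry":0.0,"rz":0.0,"claw":1.0},{"tx":0.005,"ty":0.045,"tz":0.0,"rx":0.0,"ry":0.0,"rz":0.0,"claw":1.0},{"tx":0.005,"ty":0.045,"tz":0.0,"rx":0.0,"ry":0.0,"rz":0.0,"claw":1.0},{"tx":0.005,"ty":0.045,"tz":0.0,"rx":0.0,"ry":0.0,"rz":0.0,"claw":1.0},{"tx":0.005,"ty":0.045,"tz":0.0,"rx":0.0,"ry":0.0,"rz":0.0,"claw":1.0},{"tx":0.005,"ty":0.045,"tz":0.0,"rx":0.0,"ry":0.0,"rz":0.0,"claw":1.0},{"tx":0.005,"ty":0.03,"tz":0.0,"rx":0.0,"ry":0.0,"rz":0.0,"claw":1.0}]'

```text
clock: 6.3
tool_pos: [0.555, 0.112, 0.2821]
tcp_rot: [1.726, 2.615, -0.008]
ft_force: [-0.1, -0.2, -0.7]
gripper_width: 0.0194
```

Call:
play_rows --plan '[{"tx":0.0,"ty":0.0,"tz":0.0,"rx":0.0,"ry":0.0,"rz":0.0,"claw":1.0},{"tx":0.0,"ty":0.0,"tz":0.0,"rx":0.0,"ry":0.0,"rz":0.0,"claw":1.0}]'

```text
clock: 6.5
tool_pos: [0.5547, 0.1162, 0.2801]
tcp_rot: [1.72, 2.622, -0.009]
ft_force: [-0.2, -0.1, -0.6]
gripper_width: 0.0191
```

Run:
```python
from h import *
for n,f in [("wrist","w7"),("side","d7"),("scene","s7")]: c=snap(n,f)
o=robot.observe(); print(o["tool_pos"],o["tcp_rot"])
for f,P in [("w7",[.5567,.1645,.084]),("d7",[.5547,.13,.11]),("s7",[.5547,.13,.11])]:
    u,v=proj(load(f),P)[0]; print(f,u,v)
crop("d7",190,100,290,200,6,"d7c"); crop("s7",250,120,350,220,6,"s7c"); crop("w7",156,134,356,334,3,"w7c")
```

```text
[0.55482182 0.11471024 0.28061513] [ 1.7227766   2.61920187 -0.00840972]
w7 275.7372261508274 136.30158468245241
d7 243.30338638682016 155.21270987522962
s7 291.885266717408 178.6828503784823
```

View pics/w7c.png

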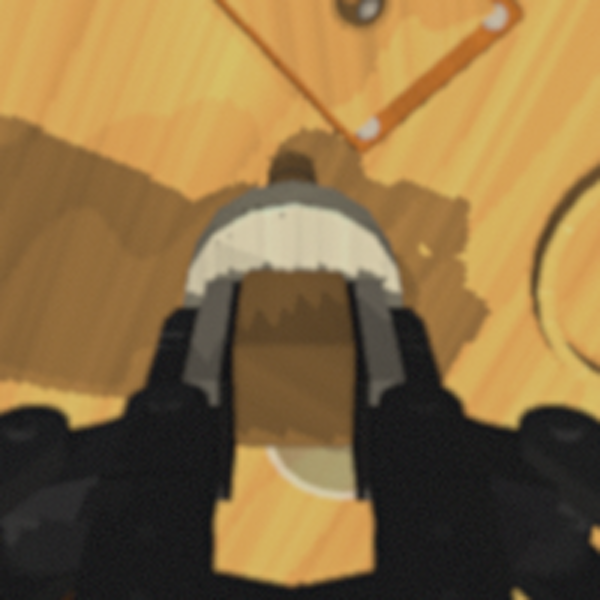

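View pics/d7c.png

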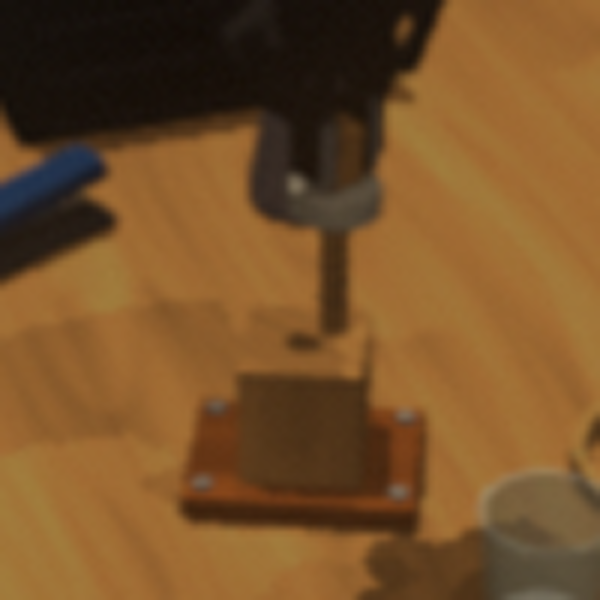

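View pics/s7c.png

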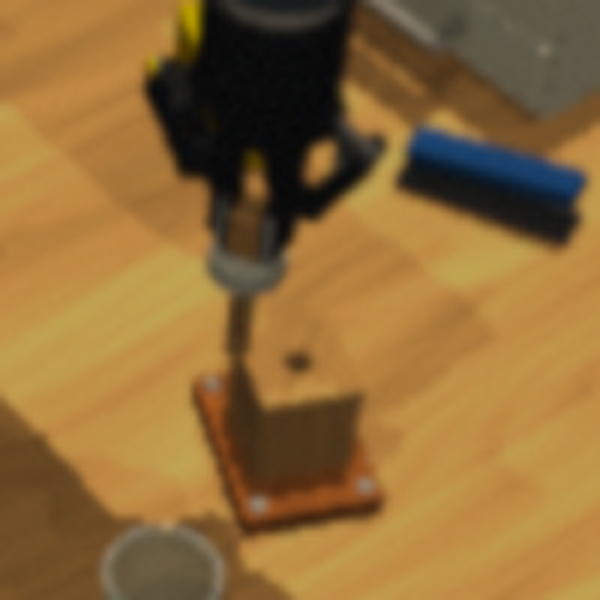

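Run:
```python
from h import *
crop("w7",216,96,336,186,6,"w7m")
d,s,w=load("d7"),load("s7"),load("w7")
def P(c,u0,v0,x,y,k,z): return atz(c,u0+(x+.5)/k-.5,v0+(y+.5)/k-.5,z).round(4)
print("tip side",P(d,190,100,334,331,6,.1204),"scene",P(s,250,120,237,353,6,.1204))
print("mouth side",P(d,190,100,302,342,6,.084),"scene",P(s,250,120,298,362,6,.084))
# triangulate tip
def tri(a,b):
    (o1,d1),(o2,d2)=a,b
    d1=d1/np.linalg.norm(d1);d2=d2/np.linalg.norm(d2)
    A=np.stack([d1,-d2],1); k=np.linalg.lstsq(A,o2-o1,rcond=None)[0]; p,q=o1+d1*k[0],o2+d2*k[1]; return (p+q)/2,np.linalg.norm(p-q)
print("tri tip",tri(ray(d,190+334/6-.4,100+331/6-.4),ray(s,250+237/6-.4,120+353/6-.4)))
print("tri mouth",tri(ray(d,190+302/6-.4,100+342/6-.4),ray(s,250+298/6-.4,120+362/6-.4)))
```

```text
tip side [0.5556 0.1155 0.1204] scene [0.5548 0.1161 0.1204]
mouth side [0.5557 0.1637 0.084 ] scene [0.5578 0.1648 0.084 ]
tri tip (array([0.55543588, 0.1154855 , 0.12070436]), np.float64(0.0006815662931684163))
tri mouth (array([0.55661812, 0.16620129, 0.08208495]), np.float64(0.00019853248312520018))
```

View pics/w7m.png

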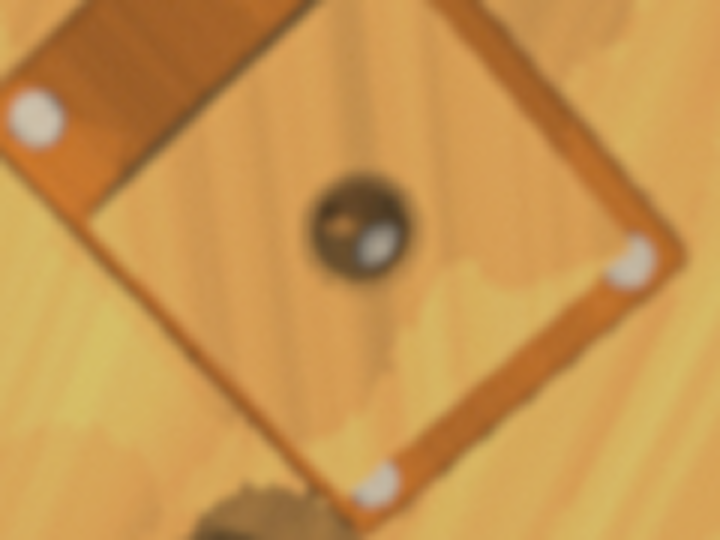

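Run:
```python
from h import *
w=load("w7"); print(atz(w,275.75,133.6,.084))
# wrist: rod seen at collar; rod line below collar crop w7c (292,165)
print(proj(w,[[.5552,.1157,.1204],[.5552,.1157,.17]]))
```

```text
[0.55563433 0.16682837 0.084     ]
[[253.86160397 192.60627218]
 [253.82396008 215.87249047]]
```

Run:
```python
from h import *
o=robot.observe(); R=cv2.Rodrigues(o["tcp_rot"])[0]; z=R[:,2]; print(z); print("fix rot deg",np.degrees(np.cross(z,[0,0,-1])))
```

```text
[ 0.0025566  -0.00810307 -0.9999639 ]
fix rot deg [0.46427173 0.14648213 0.        ]
```

Call:
play_rows --plan '[{"tx":0.001,"ty":0.022,"tz":0.0,"rx":0.46,"ry":0.15,"rz":0.0,"claw":1.0},{"tx":0.0007,"ty":0.02,"tz":-0.008,"rx":0.0,"ry":0.0,"rz":0.0,"claw":1.0},{"tx":0.0,"ty":0.003,"tz":-0.008,"rx":0.0,"ry":0.0,"rz":0.0,"claw":1.0},{"tx":0.0,"ty":0.0,"tz":0.0,"rx":0.0,"ry":0.0,"rz":0.0,"claw":1.0},{"tx":0.0,"ty":0.0,"tz":0.0,"rx":0.0,"ry":0.0,"rz":0.0,"claw":1.0}]'

```text
clock: 7.15
tool_pos: [0.5573, 0.1546, 0.2642]
tcp_rot: [1.737, 2.616, -0.001]
ft_force: [-0.3, 0.2, -1.0]
gripper_width: 0.0193
```

Run:
```python
from h import *
for n,f in [("side","d8"),("scene","s8")]: c=snap(n,f)
o=robot.observe(); print(o["tool_pos"],o["tcp_rot"],o["ft_force"])
R=cv2.Rodrigues(o["tcp_rot"])[0]; print(R[:,2])
crop("d8",205,110,275,180,8,"d8c"); crop("s8",265,130,335,200,8,"s8c")
```

```text
[0.55732118 0.15461605 0.26435238] [ 1.73740537e+00  2.61615214e+00 -4.35586017e-04] [ 0.02024908 -0.24888735 -0.82017751]
[ 7.44900705e-04 -8.27691256e-04 -9.99999380e-01]
```

View pics/d8c.png

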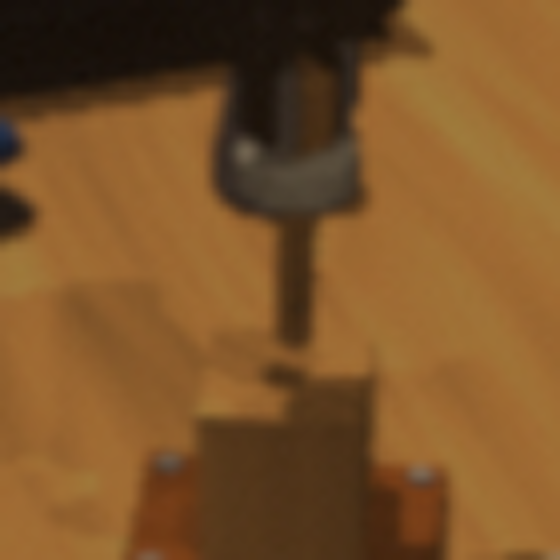

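View pics/s8c.png

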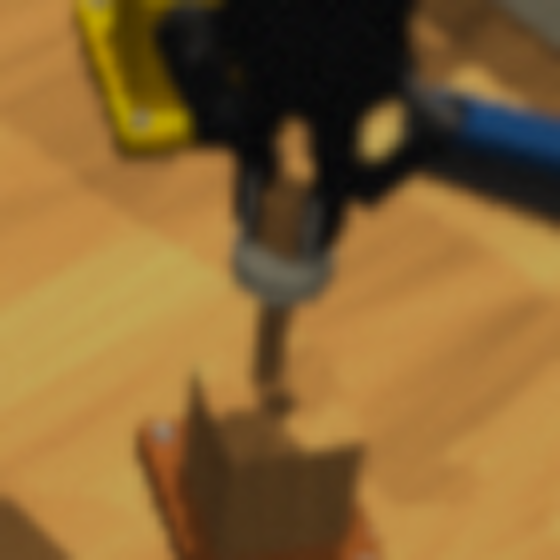

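Run:
```python
from h import *
d,s=load("d8"),load("s8")
def P(c,u0,v0,x,y,k,z): return atz(c,u0+(x+.5)/k-.5,v0+(y+.5)/k-.5,z).round(4)
print("tip side",P(d,205,110,293,343,8,.1041),"scene",P(s,265,130,267,383,8,.1041))
print("mouth side",P(d,205,110,286,375,8,.084),"scene",P(s,265,130,277,401,8,.084))
```

```text
tip side [0.5566 0.1548 0.1041] scene [0.5589 0.1551 0.1041]
mouth side [0.557  0.1641 0.084 ] scene [0.5568 0.1653 0.084 ]
```

Call:
play_rows --plan '[{"tx":-0.0008,"ty":0.0095,"tz":0.0,"rx":0.0,"ry":0.0,"rz":0.0,"claw":1.0},{"tx":0.0,"ty":0.0,"tz":-0.006,"rx":0.0,"ry":0.0,"rz":0.0,"claw":1.0},{"tx":0.0,"ty":0.0,"tz":-0.006,"rx":0.0,"ry":0.0,"rz":0.0,"claw":1.0},{"tx":0.0,"ty":0.0,"tz":0.0,"rx":0.0,"ry":0.0,"rz":0.0,"claw":1.0},{"tx":0.0,"ty":0.0,"tz":0.0,"rx":0.0,"ry":0.0,"rz":0.0,"claw":1.0}]'

```text
clock: 7.75
tool_pos: [0.5566, 0.1638, 0.2519]
tcp_rot: [1.739, 2.614, 0.0]
ft_force: [-0.2, 0.5, -0.8]
gripper_width: 0.0193
```

Run:
```python
from h import *
for n,f in [("side","d9"),("scene","s9")]: c=snap(n,f)
o=robot.observe(); print(o["tool_pos"],o["tcp_rot"],o["ft_force"])
a=load("d9")["frame"][130:180,215:265]; b=load("s9")["frame"][150:200,275:325]
cv2.imwrite("pics/9c.png",cv2.resize(np.hstack([a,b]),None,fx=8,fy=8,interpolation=cv2.INTER_CUBIC))
```

```text
[0.5566573  0.16381052 0.25204472] [1.73870457e+00 2.61422058e+00 4.99232880e-04] [-0.05840321 -0.71249542 -1.10224061]
```

View pics/9c.png

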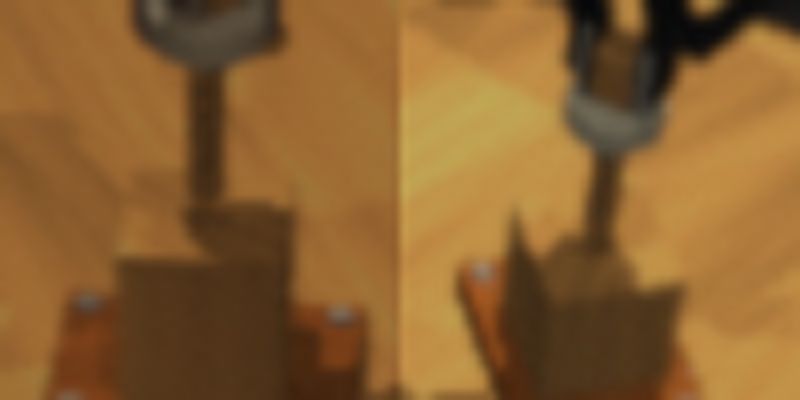

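Run:
```python
from h import *
d,s=load("d9"),load("s9"); 
for c,u0,v0,a in [(d,215,130,0),(s,275,150,400)]:
    for P in [[.5568,.1647,.084],[.5568,.1647,.0918],[.5568,.1647,.12]]:
        u,v=proj(c,P)[0]; print(((u-u0+.5)*8+a).round(),((v-v0+.5)*8).round())
```

```text
205.0 215.0
205.0 197.0
205.0 134.0
596.0 242.0
598.0 230.0
605.0 186.0
```

Call:
play_rows --plan '[{"tx":0.0,"ty":0.0005,"tz":-0.004,"rx":0.0,"ry":0.0,"rz":0.0,"claw":1.0},{"tx":0.0,"ty":0.0,"tz":-0.004,"rx":0.0,"ry":0.0,"rz":0.0,"claw":1.0},{"tx":0.0,"ty":0.0,"tz":-0.002,"rx":0.0,"ry":0.0,"rz":0.0,"claw":1.0},{"tx":0.0,"ty":0.0,"tz":0.0,"rx":0.0,"ry":0.0,"rz":0.0,"claw":1.0}]'

```text
clock: 8.25
tool_pos: [0.5567, 0.1643, 0.2413]
tcp_rot: [1.739, 2.614, 0.001]
ft_force: [-0.4, 0.2, -0.4]
gripper_width: 0.0192
```

Call:
play_rows --plan '[{"tx":0.0,"ty":0.0,"tz":-0.002,"rx":0.0,"ry":0.0,"rz":0.0,"claw":1.0},{"tx":0.0,"ty":0.0,"tz":-0.002,"rx":0.0,"ry":0.0,"rz":0.0,"claw":1.0},{"tx":0.0,"ty":0.0,"tz":0.0,"rx":0.0,"ry":0.0,"rz":0.0,"claw":1.0}]'

```text
clock: 8.55
tool_pos: [0.5567, 0.1643, 0.237]
tcp_rot: [1.739, 2.614, 0.001]
ft_force: [-0.7, -0.6, -0.0]
gripper_width: 0.0192
```

Call:
play_rows --plan '[{"tx":0.0,"ty":0.0,"tz":-0.003,"rx":0.0,"ry":0.0,"rz":0.0,"claw":1.0},{"tx":0.0,"ty":0.0,"tz":-0.003,"rx":0.0,"ry":0.0,"rz":0.0,"claw":1.0},{"tx":0.0,"ty":0.0,"tz":-0.002,"rx":0.0,"ry":0.0,"rz":0.0,"claw":1.0},{"tx":0.0,"ty":0.0,"tz":0.0,"rx":0.0,"ry":0.0,"rz":0.0,"claw":1.0}]'

```text
clock: 8.95
tool_pos: [0.5567, 0.1643, 0.2282]
tcp_rot: [1.739, 2.614, 0.001]
ft_force: [0.5, -0.1, -1.3]
gripper_width: 0.0195
```

Call:
play_rows --plan '[{"tx":0.0,"ty":0.0,"tz":-0.0015,"rx":0.0,"ry":0.0,"rz":0.0,"claw":1.0},{"tx":0.0,"ty":0.0,"tz":-0.0015,"rx":0.0,"ry":0.0,"rz":0.0,"claw":1.0},{"tx":0.0,"ty":0.0,"tz":0.0,"rx":0.0,"ry":0.0,"rz":0.0,"claw":1.0}]'

```text
clock: 9.25
tool_pos: [0.5568, 0.1643, 0.225]
tcp_rot: [1.739, 2.614, 0.001]
ft_force: [-1.4, 0.5, -1.4]
gripper_width: 0.0193
```

Call:
play_rows --plan '[{"tx":0.0,"ty":0.0,"tz":-0.0015,"rx":0.0,"ry":0.0,"rz":0.0,"claw":1.0},{"tx":0.0,"ty":0.0,"tz":-0.0015,"rx":0.0,"ry":0.0,"rz":0.0,"claw":1.0},{"tx":0.0,"ty":0.0,"tz":0.0,"rx":0.0,"ry":0.0,"rz":0.0,"claw":1.0}]'

```text
clock: 9.55
tool_pos: [0.5565, 0.1645, 0.2221]
tcp_rot: [1.739, 2.614, 0.002]
ft_force: [-1.6, 1.1, -1.4]
gripper_width: 0.0192
```

Call:
play_rows --plan '[{"tx":0.0,"ty":0.0,"tz":-0.0015,"rx":0.0,"ry":0.0,"rz":0.0,"claw":1.0},{"tx":0.0,"ty":0.0,"tz":-0.0015,"rx":0.0,"ry":0.0,"rz":0.0,"claw":1.0},{"tx":0.0,"ty":0.0,"tz":0.0,"rx":0.0,"ry":0.0,"rz":0.0,"claw":1.0}]'

```text
clock: 9.85
tool_pos: [0.5564, 0.1645, 0.219]
tcp_rot: [1.739, 2.614, 0.002]
ft_force: [-0.6, 0.9, -1.9]
gripper_width: 0.0195
```

Call:
play_rows --plan '[{"tx":0.0,"ty":0.0,"tz":-0.0015,"rx":0.0,"ry":0.0,"rz":0.0,"claw":1.0},{"tx":0.0,"ty":0.0,"tz":-0.0015,"rx":0.0,"ry":0.0,"rz":0.0,"claw":1.0}]'

```text
clock: 10.05
tool_pos: [0.5564, 0.1645, 0.216]
tcp_rot: [1.738, 2.614, 0.002]
ft_force: [-0.8, -0.2, 0.9]
gripper_width: 0.0194
```

Call:
play_rows --plan '[{"tx":0.0,"ty":0.0,"tz":-0.0015,"rx":0.0,"ry":0.0,"rz":0.0,"claw":1.0},{"tx":0.0,"ty":0.0,"tz":-0.0015,"rx":0.0,"ry":0.0,"rz":0.0,"claw":1.0}]'

```text
clock: 10.25
tool_pos: [0.5564, 0.1645, 0.2128]
tcp_rot: [1.738, 2.614, 0.002]
ft_force: [-2.2, 0.7, 0.7]
gripper_width: 0.0194
```

Run:
```python
from h import *
o=robot.observe(); print(o["tool_pos"],o["ft_force"],o["ft_torque"],o["gripper_width"])
for n,f in [("side","d10"),("wrist","w10")]: c=snap(n,f)
a=load("d10")["frame"][110:185,205:280]; b=load("w10")["frame"][184:384,156:356]
cv2.imwrite("pics/10c.png",np.hstack([cv2.resize(a,(400,400),interpolation=cv2.INTER_CUBIC),cv2.resize(b,(400,400),interpolation=cv2.INTER_CUBIC)]))
```

```text
[0.55644637 0.16450279 0.21280966] [-2.20169767  0.67806048  0.72449398] [0.07836197 0.4282563  0.02427809] 0.01940776331870922
```

View pics/10c.png

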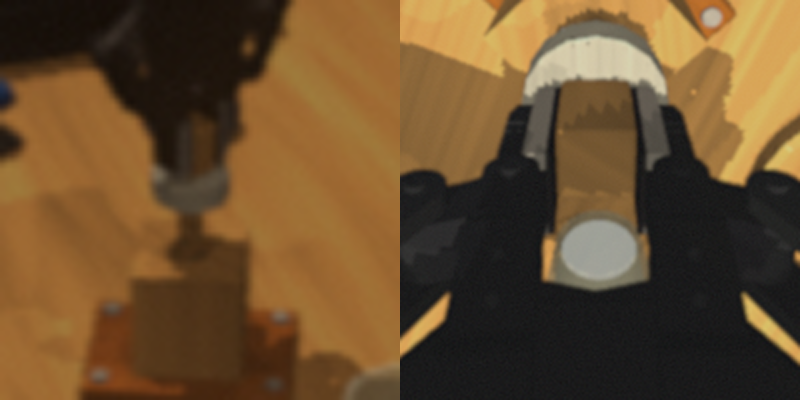

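Call:
play_rows --plan '[{"tx":0.0,"ty":0.0,"tz":-0.0015,"rx":0.0,"ry":0.0,"rz":0.0,"claw":1.0},{"tx":0.0,"ty":0.0,"tz":-0.0015,"rx":0.0,"ry":0.0,"rz":0.0,"claw":1.0},{"tx":0.0,"ty":0.0,"tz":-0.0015,"rx":0.0,"ry":0.0,"rz":0.0,"claw":1.0}]'

```text
clock: 10.65
tool_pos: [0.5564, 0.1645, 0.2079]
tcp_rot: [1.739, 2.614, 0.002]
ft_force: [-1.6, -0.1, 1.6]
gripper_width: 0.0193
```

Call:
play_rows --plan '[{"tx":0.0,"ty":0.0,"tz":-0.0008,"rx":0.0,"ry":0.0,"rz":0.0,"claw":1.0},{"tx":0.0,"ty":0.0,"tz":-0.0008,"rx":0.0,"ry":0.0,"rz":0.0,"claw":1.0}]'

```text
clock: 10.85
tool_pos: [0.5564, 0.1645, 0.2061]
tcp_rot: [1.739, 2.614, 0.002]
ft_force: [-1.6, -0.4, 1.7]
gripper_width: 0.0196
```

Call:
play_rows --plan '[{"tx":0.0,"ty":0.0,"tz":-0.0008,"rx":0.0,"ry":0.0,"rz":0.0,"claw":1.0}]'

```text
clock: 10.95
tool_pos: [0.5564, 0.1645, 0.2053]
tcp_rot: [1.739, 2.614, 0.002]
ft_force: [-0.0, 0.5, 0.8]
gripper_width: 0.0195
```

Call:
play_rows --plan '[{"tx":0.0,"ty":0.0,"tz":-0.0007,"rx":0.0,"ry":0.0,"rz":0.0,"claw":1.0},{"tx":0.0,"ty":0.0,"tz":-0.0006,"rx":0.0,"ry":0.0,"rz":0.0,"claw":1.0}]'

```text
clock: 11.15
tool_pos: [0.5564, 0.1645, 0.2039]
tcp_rot: [1.738, 2.614, 0.002]
ft_force: [-0.9, 0.5, 1.6]
gripper_width: 0.0191
```

Call:
play_rows --plan '[{"tx":0.0,"ty":0.0,"tz":-0.0007,"rx":0.0,"ry":0.0,"rz":0.0,"claw":1.0},{"tx":0.0,"ty":0.0,"tz":-0.0006,"rx":0.0,"ry":0.0,"rz":0.0,"claw":1.0}]'

```text
clock: 11.35
tool_pos: [0.5564, 0.1645, 0.2025]
tcp_rot: [1.738, 2.614, 0.002]
ft_force: [-2.2, 0.6, 1.4]
gripper_width: 0.0195
```

Call:
play_rows --plan '[{"tx":0.0,"ty":0.0,"tz":-0.0007,"rx":0.0,"ry":0.0,"rz":0.0,"claw":1.0},{"tx":0.0,"ty":0.0,"tz":-0.0006,"rx":0.0,"ry":0.0,"rz":0.0,"claw":1.0}]'

```text
clock: 11.55
tool_pos: [0.5564, 0.1645, 0.2011]
tcp_rot: [1.738, 2.614, 0.002]
ft_force: [-1.6, 0.2, 2.7]
gripper_width: 0.0193
```

Call:
play_rows --plan '[{"tx":0.0,"ty":0.0,"tz":-0.0006,"rx":0.0,"ry":0.0,"rz":0.0,"claw":1.0}]'

```text
clock: 11.65
tool_pos: [0.5564, 0.1645, 0.2004]
tcp_rot: [1.739, 2.614, 0.002]
ft_force: [-1.7, 0.6, 1.9]
gripper_width: 0.0193
```

Call:
play_rows --plan '[{"tx":0.0,"ty":0.0,"tz":-0.0007,"rx":0.0,"ry":0.0,"rz":0.0,"claw":1.0},{"tx":0.0,"ty":0.0,"tz":-0.0006,"rx":0.0,"ry":0.0,"rz":0.0,"claw":1.0}]'

```text
clock: 11.85
tool_pos: [0.5564, 0.1645, 0.199]
tcp_rot: [1.738, 2.614, 0.002]
ft_force: [-1.7, 0.7, 0.3]
gripper_width: 0.0193
```

Call:
play_rows --plan '[{"tx":0.0,"ty":0.0,"tz":-0.0007,"rx":0.0,"ry":0.0,"rz":0.0,"claw":1.0},{"tx":0.0,"ty":0.0,"tz":-0.0006,"rx":0.0,"ry":0.0,"rz":0.0,"claw":1.0}]'

```text
clock: 12.05
tool_pos: [0.5564, 0.1645, 0.1976]
tcp_rot: [1.738, 2.614, 0.002]
ft_force: [-0.8, 1.8, 2.1]
gripper_width: 0.0189
```

Call:
play_rows --plan '[{"tx":0.0,"ty":0.0,"tz":-0.0007,"rx":0.0,"ry":0.0,"rz":0.0,"claw":1.0},{"tx":0.0,"ty":0.0,"tz":-0.0006,"rx":0.0,"ry":0.0,"rz":0.0,"claw":1.0}]'

```text
clock: 12.25
tool_pos: [0.5564, 0.1645, 0.1962]
tcp_rot: [1.739, 2.614, 0.002]
ft_force: [-1.4, 0.8, 1.1]
gripper_width: 0.0194
```

Call:
play_rows --plan '[{"tx":0.0,"ty":0.0,"tz":-0.0007,"rx":0.0,"ry":0.0,"rz":0.0,"claw":1.0},{"tx":0.0,"ty":0.0,"tz":-0.0006,"rx":0.0,"ry":0.0,"rz":0.0,"claw":1.0}]'

```text
clock: 12.45
tool_pos: [0.5564, 0.1645, 0.1947]
tcp_rot: [1.738, 2.614, 0.002]
ft_force: [-1.5, 1.6, 0.7]
gripper_width: 0.0191
```

Call:
play_rows --plan '[{"tx":0.0,"ty":0.0,"tz":-0.0007,"rx":0.0,"ry":0.0,"rz":0.0,"claw":1.0},{"tx":0.0,"ty":0.0,"tz":-0.0006,"rx":0.0,"ry":0.0,"rz":0.0,"claw":1.0}]'

```text
clock: 12.65
tool_pos: [0.5564, 0.1645, 0.1933]
tcp_rot: [1.738, 2.614, 0.002]
ft_force: [-1.1, 0.4, 2.0]
gripper_width: 0.0194
```

Call:
play_rows --plan '[{"tx":0.0,"ty":0.0,"tz":-0.0007,"rx":0.0,"ry":0.0,"rz":0.0,"claw":1.0},{"tx":0.0,"ty":0.0,"tz":-0.0006,"rx":0.0,"ry":0.0,"rz":0.0,"claw":1.0}]'

```text
clock: 12.85
tool_pos: [0.5564, 0.1645, 0.1919]
tcp_rot: [1.739, 2.614, 0.002]
ft_force: [-1.9, 1.1, 0.2]
gripper_width: 0.0194
```

Call:
play_rows --plan '[{"tx":0.0,"ty":0.0,"tz":-0.0007,"rx":0.0,"ry":0.0,"rz":0.0,"claw":1.0},{"tx":0.0,"ty":0.0,"tz":-0.0006,"rx":0.0,"ry":0.0,"rz":0.0,"claw":1.0}]'

```text
clock: 13.05
tool_pos: [0.5563, 0.1645, 0.1905]
tcp_rot: [1.738, 2.614, 0.002]
ft_force: [-1.4, 0.4, 1.4]
gripper_width: 0.0196
```

Call:
play_rows --plan '[{"tx":0.0,"ty":0.0,"tz":-0.0007,"rx":0.0,"ry":0.0,"rz":0.0,"claw":1.0},{"tx":0.0,"ty":0.0,"tz":-0.0006,"rx":0.0,"ry":0.0,"rz":0.0,"claw":1.0}]'

```text
clock: 13.25
tool_pos: [0.5563, 0.1645, 0.1891]
tcp_rot: [1.738, 2.614, 0.002]
ft_force: [-1.7, -0.6, 1.9]
gripper_width: 0.0193
```

Call:
play_rows --plan '[{"tx":0.0,"ty":0.0,"tz":-0.0007,"rx":0.0,"ry":0.0,"rz":0.0,"claw":1.0},{"tx":0.0,"ty":0.0,"tz":-0.0006,"rx":0.0,"ry":0.0,"rz":0.0,"claw":1.0}]'

```text
clock: 13.45
tool_pos: [0.5563, 0.1645, 0.1877]
tcp_rot: [1.739, 2.614, 0.002]
ft_force: [-1.9, -1.1, 3.2]
gripper_width: 0.0192
```

Call:
play_rows --plan '[{"tx":0.0,"ty":0.0,"tz":-0.0005,"rx":0.0,"ry":0.0,"rz":0.0,"claw":1.0}]'

```text
clock: 13.55
tool_pos: [0.5563, 0.1646, 0.1871]
tcp_rot: [1.738, 2.614, 0.002]
ft_force: [-2.0, 1.0, 1.7]
gripper_width: 0.0194
```

Call:
play_rows --plan '[{"tx":0.0,"ty":0.0,"tz":-0.0007,"rx":0.0,"ry":0.0,"rz":0.0,"claw":1.0},{"tx":0.0,"ty":0.0,"tz":-0.0005,"rx":0.0,"ry":0.0,"rz":0.0,"claw":1.0}]'

```text
clock: 13.75
tool_pos: [0.5563, 0.1645, 0.1858]
tcp_rot: [1.738, 2.614, 0.002]
ft_force: [-1.7, 0.1, 1.5]
gripper_width: 0.0192
```

Call:
play_rows --plan '[{"tx":0.0,"ty":0.0,"tz":-0.0007,"rx":0.0,"ry":0.0,"rz":0.0,"claw":1.0},{"tx":0.0,"ty":0.0,"tz":-0.0005,"rx":0.0,"ry":0.0,"rz":0.0,"claw":1.0}]'

```text
clock: 13.95
tool_pos: [0.5564, 0.1645, 0.1845]
tcp_rot: [1.738, 2.614, 0.002]
ft_force: [-1.2, -0.0, 1.3]
gripper_width: 0.0195
```

Run:
```python
from h import *
o=robot.observe(); print(o["tool_pos"],o["ft_force"],o["ft_torque"],o["gripper_width"])
for n,f in [("side","d11"),("wrist","w11")]: c=snap(n,f)
a=load("d11")["frame"][110:185,205:280]; b=load("w11")["frame"][184:384,156:356]
cv2.imwrite("pics/11c.png",np.hstack([cv2.resize(a,(400,400),interpolation=cv2.INTER_CUBIC),cv2.resize(b,(400,400),interpolation=cv2.INTER_CUBIC)]))
```

```text
[0.55635468 0.1645463  0.18451457] [-1.22876498 -0.01536868  1.32691428] [ 0.06858081  0.32922639 -0.03906594] 0.01945991995641185
```

View pics/11c.png

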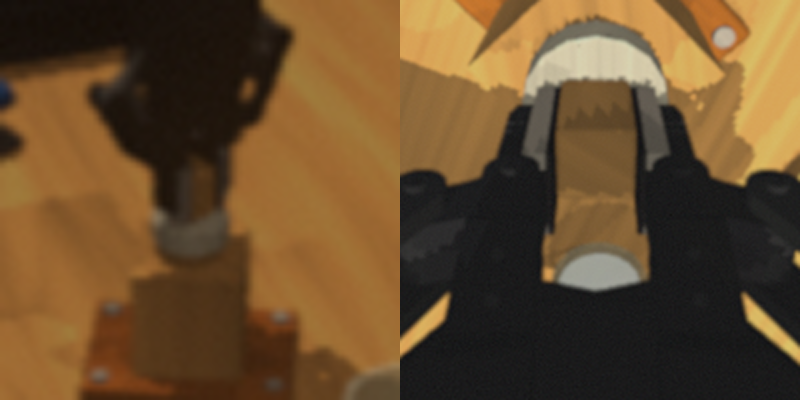

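Call:
play_rows --plan '[{"tx":0.0,"ty":0.0,"tz":-0.0006,"rx":0.0,"ry":0.0,"rz":0.0,"claw":1.0}]'

```text
clock: 14.15
tool_pos: [0.5564, 0.1645, 0.1839]
tcp_rot: [1.738, 2.614, 0.002]
ft_force: [-2.2, 0.6, 5.9]
gripper_width: 0.0196
```

Call:
play_rows --plan '[{"tx":0.0,"ty":0.0,"tz":0.0,"rx":0.0,"ry":0.0,"rz":0.0,"claw":1.0}]'

```text
clock: 14.25
tool_pos: [0.5564, 0.1645, 0.184]
tcp_rot: [1.738, 2.614, 0.002]
ft_force: [-1.3, -0.2, 0.5]
gripper_width: 0.0192
```

Call:
play_rows --plan '[{"tx":0.0,"ty":0.0,"tz":-0.0003,"rx":0.0,"ry":0.0,"rz":0.0,"claw":1.0}]'

```text
clock: 14.35
tool_pos: [0.5564, 0.1645, 0.1839]
tcp_rot: [1.738, 2.614, 0.002]
ft_force: [-2.5, 0.1, 5.0]
gripper_width: 0.0193
```

Call:
play_rows --plan '[{"tx":0.0,"ty":0.0,"tz":0.0,"rx":0.0,"ry":0.0,"rz":0.0,"claw":1.0},{"tx":0.0,"ty":0.0,"tz":0.0,"rx":0.0,"ry":0.0,"rz":0.0,"claw":1.0}]'

```text
clock: 14.55
tool_pos: [0.5563, 0.1646, 0.1839]
tcp_rot: [1.738, 2.614, 0.002]
ft_force: [-1.7, -0.1, 2.5]
gripper_width: 0.0191
```

Call:
play_rows --plan '[{"tx":0.0,"ty":0.0,"tz":-0.0006,"rx":0.0,"ry":0.0,"rz":0.0,"claw":1.0}]'

```text
clock: 14.65
tool_pos: [0.5564, 0.1645, 0.1837]
tcp_rot: [1.738, 2.614, 0.002]
ft_force: [-3.8, 0.5, 7.3]
gripper_width: 0.0195
```

Call:
play_rows --plan '[{"tx":0.0,"ty":0.0,"tz":0.0,"rx":0.0,"ry":0.0,"rz":0.0,"claw":1.0},{"tx":0.0,"ty":0.0,"tz":0.0,"rx":0.0,"ry":0.0,"rz":0.0,"claw":0.4},{"tx":0.0,"ty":0.0,"tz":0.0,"rx":0.0,"ry":0.0,"rz":0.0,"claw":0.4},{"tx":0.0,"ty":0.0,"tz":0.0,"rx":0.0,"ry":0.0,"rz":0.0,"claw":0.4},{"tx":0.0,"ty":0.0,"tz":0.0,"rx":0.0,"ry":0.0,"rz":0.0,"claw":0.4}]'

```text
clock: 15.15
tool_pos: [0.557, 0.1644, 0.1833]
tcp_rot: [1.738, 2.613, 0.003]
ft_force: [-0.7, -0.2, -0.2]
gripper_width: 0.0256
```

Run:
```python
from h import *
o=robot.observe(); print(o["tool_pos"],o["ft_force"],o["ft_torque"],o["gripper_width"])
for n,f in [("side","d12"),("wrist","w12")]: c=snap(n,f)
a=load("d12")["frame"][110:185,205:280]; b=load("w12")["frame"][184:384,156:356]
cv2.imwrite("pics/12c.png",np.hstack([cv2.resize(a,(400,400),interpolation=cv2.INTER_CUBIC),cv2.resize(b,(400,400),interpolation=cv2.INTER_CUBIC)]))
```

```text
[0.55703295 0.16438746 0.18331889] [-0.73057073 -0.22014575 -0.18001348] [-0.03562347  0.02015051  0.00560133] 0.025551653702067776
```

View pics/12c.png

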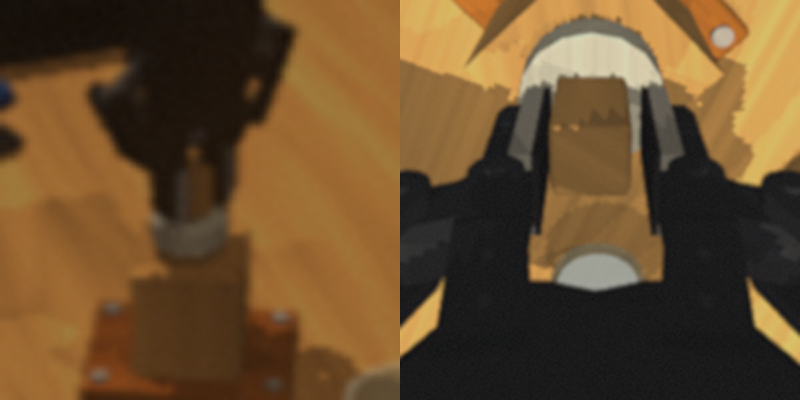

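Call:
play_rows --plan '[{"tx":-0.0011,"ty":-0.0005,"tz":0.0,"rx":0.0,"ry":0.0,"rz":0.0,"claw":0.36},{"tx":0.0,"ty":0.0,"tz":-0.001,"rx":0.0,"ry":0.0,"rz":0.0,"claw":0.36},{"tx":0.0,"ty":0.0,"tz":-0.001,"rx":0.0,"ry":0.0,"rz":0.0,"claw":0.36}]'

```text
clock: 15.55
tool_pos: [0.5559, 0.1638, 0.1812]
tcp_rot: [1.738, 2.613, 0.003]
ft_force: [-0.0, -0.7, -0.2]
gripper_width: 0.0272
```

Call:
play_rows --plan '[{"tx":0.0,"ty":0.0,"tz":-0.001,"rx":0.0,"ry":0.0,"rz":0.0,"claw":0.36},{"tx":0.0,"ty":0.0,"tz":-0.001,"rx":0.0,"ry":0.0,"rz":0.0,"claw":0.36}]'

```text
clock: 15.75
tool_pos: [0.5559, 0.1638, 0.1792]
tcp_rot: [1.738, 2.613, 0.003]
ft_force: [-1.1, -0.7, 2.3]
gripper_width: 0.0272
```

Call:
play_rows --plan '[{"tx":0.0,"ty":0.0,"tz":-0.001,"rx":0.0,"ry":0.0,"rz":0.0,"claw":0.36},{"tx":0.0,"ty":0.0,"tz":-0.001,"rx":0.0,"ry":0.0,"rz":0.0,"claw":0.36}]'

```text
clock: 15.95
tool_pos: [0.5559, 0.1638, 0.1773]
tcp_rot: [1.738, 2.612, 0.003]
ft_force: [-1.5, 0.1, 2.5]
gripper_width: 0.0274
```

Run:
```python
from h import *
o=robot.observe(); print(o["tool_pos"],o["ft_force"],o["ft_torque"],o["gripper_width"])
for n,f in [("side","d13"),("wrist","w13")]: c=snap(n,f)
a=load("d13")["frame"][110:185,205:280]; b=load("w13")["frame"][184:384,156:356]
cv2.imwrite("pics/13c.png",np.hstack([cv2.resize(a,(400,400),interpolation=cv2.INTER_CUBIC),cv2.resize(b,(400,400),interpolation=cv2.INTER_CUBIC)]))
```

```text
[0.55585377 0.1638189  0.17730404] [-1.51580835  0.08233005  2.54722363] [-0.02950554  0.17652195  0.01342631] 0.027445369000562513
```

View pics/13c.png

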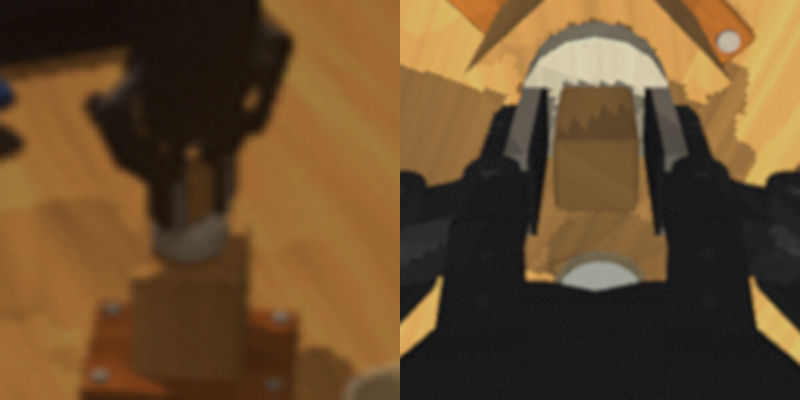

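Call:
play_rows --plan '[{"tx":0.0,"ty":0.0,"tz":-0.0008,"rx":0.0,"ry":0.0,"rz":0.0,"claw":0.36},{"tx":0.0,"ty":0.0,"tz":-0.0008,"rx":0.0,"ry":0.0,"rz":0.0,"claw":0.36}]'

```text
clock: 16.25
tool_pos: [0.5558, 0.1638, 0.1756]
tcp_rot: [1.738, 2.612, 0.003]
ft_force: [-0.9, -0.8, 1.8]
gripper_width: 0.0272
```

Call:
play_rows --plan '[{"tx":0.0,"ty":0.0,"tz":-0.0008,"rx":0.0,"ry":0.0,"rz":0.0,"claw":0.36},{"tx":0.0,"ty":0.0,"tz":-0.0008,"rx":0.0,"ry":0.0,"rz":0.0,"claw":0.36}]'

```text
clock: 16.45
tool_pos: [0.5559, 0.1638, 0.174]
tcp_rot: [1.738, 2.612, 0.004]
ft_force: [-1.0, 0.2, 2.4]
gripper_width: 0.0274
```

Call:
play_rows --plan '[{"tx":0.0,"ty":0.0,"tz":-0.0008,"rx":0.0,"ry":0.0,"rz":0.0,"claw":0.36},{"tx":0.0,"ty":0.0,"tz":-0.0008,"rx":0.0,"ry":0.0,"rz":0.0,"claw":0.36}]'

```text
clock: 16.65
tool_pos: [0.5559, 0.1638, 0.1722]
tcp_rot: [1.738, 2.612, 0.004]
ft_force: [-0.2, -0.1, 2.8]
gripper_width: 0.0269
```

Call:
play_rows --plan '[{"tx":0.0,"ty":0.0,"tz":-0.0007,"rx":0.0,"ry":0.0,"rz":0.0,"claw":0.36}]'

```text
clock: 16.75
tool_pos: [0.5559, 0.1638, 0.1714]
tcp_rot: [1.738, 2.612, 0.004]
ft_force: [-1.4, 0.7, 2.3]
gripper_width: 0.0274
```

Call:
play_rows --plan '[{"tx":0.0,"ty":0.0,"tz":-0.0007,"rx":0.0,"ry":0.0,"rz":0.0,"claw":0.36}]'

```text
clock: 16.85
tool_pos: [0.5559, 0.1638, 0.1707]
tcp_rot: [1.738, 2.612, 0.004]
ft_force: [-1.7, 0.3, 1.8]
gripper_width: 0.0271
```

Call:
play_rows --plan '[{"tx":0.0,"ty":0.0,"tz":-0.0007,"rx":0.0,"ry":0.0,"rz":0.0,"claw":0.36}]'

```text
clock: 16.95
tool_pos: [0.5559, 0.1639, 0.1704]
tcp_rot: [1.737, 2.612, 0.004]
ft_force: [-4.7, -1.4, 12.9]
gripper_width: 0.0276
```

Call:
play_rows --plan '[{"tx":0.0,"ty":0.0,"tz":0.0,"rx":0.0,"ry":0.0,"rz":0.0,"claw":0.36},{"tx":0.0,"ty":0.0,"tz":0.0,"rx":0.0,"ry":0.0,"rz":0.0,"claw":0.36}]'

```text
clock: 17.15
tool_pos: [0.5558, 0.1639, 0.1705]
tcp_rot: [1.737, 2.612, 0.004]
ft_force: [-0.0, -0.7, 1.8]
gripper_width: 0.0271
```

Call:
play_rows --plan '[{"tx":0.0,"ty":0.0,"tz":0.004,"rx":0.0,"ry":0.0,"rz":0.0,"claw":0.36},{"tx":0.0,"ty":0.0,"tz":0.004,"rx":0.0,"ry":0.0,"rz":0.0,"claw":0.0},{"tx":0.0,"ty":0.0,"tz":0.006,"rx":0.0,"ry":0.0,"rz":0.0,"claw":-0.4},{"tx":0.0,"ty":0.0,"tz":0.01,"rx":0.0,"ry":0.0,"rz":0.0,"claw":-0.4},{"tx":0.0,"ty":0.0,"tz":0.02,"rx":0.0,"ry":0.0,"rz":0.0,"claw":-0.4},{"tx":0.0,"ty":0.0,"tz":0.03,"rx":0.0,"ry":0.0,"rz":0.0,"claw":-0.4},{"tx":0.0,"ty":0.0,"tz":0.03,"rx":0.0,"ry":0.0,"rz":0.0,"claw":-0.4},{"tx":0.0,"ty":0.0,"tz":0.01,"rx":0.0,"ry":0.0,"rz":0.0,"claw":-0.4}]'

```text
clock: 17.95
tool_pos: [0.5548, 0.1637, 0.29]
tcp_rot: [1.739, 2.614, 0.001]
ft_force: [0.5, 1.2, -0.5]
gripper_width: 0.0598
```

Call:
play_rows --plan '[{"tx":0.0,"ty":-0.03,"tz":0.01,"rx":0.0,"ry":0.0,"rz":0.0,"claw":-0.4},{"tx":0.0,"ty":-0.035,"tz":0.0,"rx":0.0,"ry":0.0,"rz":0.0,"claw":-0.4},{"tx":0.0,"ty":0.0,"tz":0.0,"rx":0.0,"ry":0.0,"rz":0.0,"claw":-0.4},{"tx":0.0,"ty":0.0,"tz":0.0,"rx":0.0,"ry":0.0,"rz":0.0,"claw":-0.4}]'

```text
clock: 18.35
tool_pos: [0.555, 0.0974, 0.303]
tcp_rot: [1.734, 2.612, 0.006]
ft_force: [0.1, 0.4, 0.3]
gripper_width: 0.0598
```

Run:
```python
from h import *
o=robot.observe(); print(o["tool_pos"],o["ft_force"])
for n,f in [("side","d14"),("wrist","w14"),("scene","s14")]: c=snap(n,f)
a=load("d14")["frame"][110:185,205:280]; b=load("s14")["frame"][135:210,260:335]
cv2.imwrite("pics/14c.png",np.hstack([cv2.resize(a,(400,400),interpolation=cv2.INTER_CUBIC),cv2.resize(b,(400,400),interpolation=cv2.INTER_CUBIC)]))
```

```text
[0.55500572 0.09742735 0.30302179] [0.06471064 0.36101819 0.29067536]
```

View pics/14c.png

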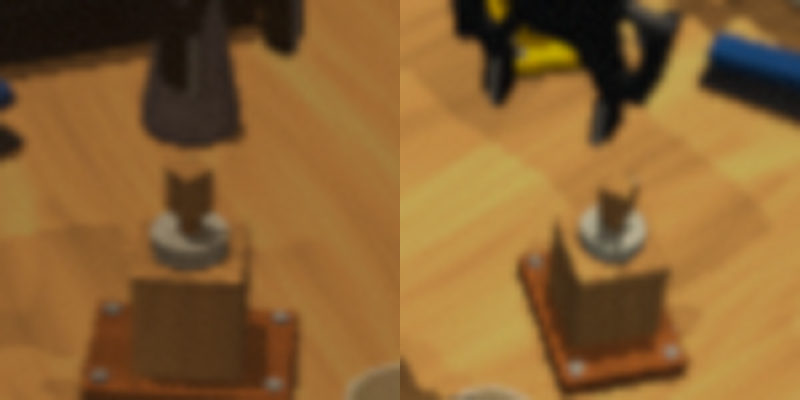

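View pics/w14.png

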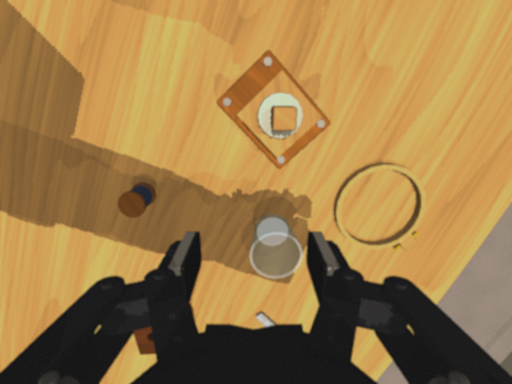

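Run:
```python
from h import *
c=load("w14"); s=load("s14"); d=load("d14")
for n,u,v in [("head",285,119),("head",288,116),("collar",264,112),("collar",267,122),("block",255,115),("block",285,143)]: print(n,dep(c,u,v).round(4))
```

```text
head [0.5556 0.1661 0.1383]
head [0.557  0.1692 0.1375]
collar [0.5397 0.1634 0.0974]
collar [0.5461 0.1559 0.0981]
block [0.5333 0.1567 0.0828]
block [0.5735 0.1426 0.0827]
```

```bash
python3 -c "
from workcell import sign_off
print(sign_off())"
```

```text
the job is handed in; nothing more can be done
None
```

The depth stick is fully home in the foot's socket and the collar is down on the block. I handed the job in at about 18.5 s of the 51 s; no verdict is reported.

- **Stick:** I gripped it by its head, lifted it out of the holder and lowered it into the socket in small, force-checked steps. It slid at about 2–4 N net of the stick's weight, then came to a firm stop about 60 mm down. Two more small pushes gave 5 and 7.3 N with almost no further movement, which confirmed the cork floor.
- **Collar:** With the fingers straddling the head, I pushed the collar down at about 2–3 N until it met the block, with a peak reading of 12.9 N. Then I raised and withdrew the gripper.

**Last checks:**
- **Pictures:** the stick stands upright, the collar sits on the block, and the gripper is clear. No bystander I could see looked disturbed, but I did not measure their positions again.
- **Collar height:** its top measured 97.4–98.1 mm, against 98 mm expected. The block top read 82.8 mm in the same picture instead of 84 mm, so those readings run about 1 mm low.
- **Head height:** its top measured about 138 mm, against about 139 mm expected.

**Disagreements:**
- **Cameras:** the wrist and side cameras differed by up to 5 mm in y on where the stick was, so I aimed by the side and scene cameras relative to the socket mouth.
- **Depth:** the stop came at about 60.3–60.5 mm by my estimate, just over the stated 60 mm maximum. I put that down to a small error in where I took the tip to be.

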